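Square a well plate into the corner of the light box and take off its lid

ROBOT

A 6-joint arm with a two-finger parallel gripper is mounted at the origin on the work surface. World frame = base frame: x ahead of the robot, y to its left, z up, the work surface at z = 0. Lengths are in m, angles in degrees, forces in N, time in s.
With the tool pointing down it reaches from about 0.3 to 0.75 m from the base axis. Payload 8.5 kg.
Tool frame: the origin (TCP) lies on the centre line of the jaws, within the pads' length; the fingertips stand 19 mm ahead of it and the grasp point (between the pads) is the TCP; z points along the fingers, x is the direction in which the jaws open and shut, and the axes are right-handed (so a half turn about z gives the same grasp; the last joint's range is limited). The gripper opens to 85 mm and grips with 20 to 120 N. Pads are 22 mm wide; open, the fingers measure 114 mm over their backs; the gripper's body (76 mm by 85 mm) begins 54 mm behind the grasp point. The pads swing forward as they close: fully open they stand 13 mm farther back than shut.
Start: joints at [57.508, 21.807, 74.336, -0, 83.858, -12.336], TCP at [0.19, 0.516, 0.25] pointing down, gripper open.
Joint ranges: [-178.18, 178.18], [-50.72, 133.34], [12.68, 142.11], [-81.47, 261.47], [9.98, 163.14], [-165.26, 165.26]. Speed limits (degrees/s): [136.94, 136.94, 180, 180, 180, 180].

INTERFACE

Orientations are given as a 3x3 rotation matrix whose columns are the frame's x, y, z axes.
In Python, from rig import env, cams, order gives the robot as it stands.
- The arm moves only by the tool step_arm, never from a script. Its argument "steps" is a list of rows, each an object with "xyz": the shift along the tool's x, y, z normalised to -1 to 1, where 1 is 0.04 m, a list of three; "turn": the turn, a rotation vector about the tool's x, y, z normalised to -1 to 1, where 1 is 0.08 rad, a list of three; "gripper": the gripper command: -1 is shut, 1 is fully open, values between are in proportion. A call has 1 to 20 rows; each row shifts and turns the commanded pose from where the row before left it, along the tool's axes as they then stand; what a row does not reach is not made up. A row lasts 1/12 s, in which the tool goes at most 41.7 mm and 7.16 degrees, less where a joint would pass 70% of its speed; a pose out of reach is approached as far as the arm can. A call with a number of a shift or a turn outside -1 to 1 is refused whole. A call with a gripper value outside its range is refused whole. The fingers move at their own pace and stop on an object; "squeeze" is the grip in N (left out, the last holds). Time passes only in rows, so rows that do not move let the fingers close. It gives the time, the measured TCP pose, the force and the opening at its end, in the units of the state.
- env.observe(): the state, without advancing time (a new reading comes with each control period).
- cams.get_image(name): name is "scene" or "top" or "wrist"; returns (picture, depth): 420x560x3 uint8, red, green, blue; 420x560 float32, m along the optical axis (not along the pixel's ray), 0 where there is no reading.
- cams.camera_info(name): a dict with "fx", "fy", "cx", "cy" (pixels), "extrinsics" (4x4, takes a point from camera to world coordinates). Camera axes: x right, y down, z forward; pixel columns grow to the right and rows downward; lengths in m; the calibration is good to about 2 mm. A picture is of the moment at which its call begins: read the wrist's pose just before it. camera_info takes no time and is no camera call; for the wrist camera it gives the pose at the moment of the call.
- order.close_job(): hands the job in, once; it reports no verdict.
The state is a dict: "time_s": time; "q": joint angles; "qvel": joint speeds; "joint_efforts": joint torques, N m; "position": TCP position; "tool_rot": TCP orientation; "ft_force": force on the tool from outside, world axes, zero at the start; "wrist_torque": the same for the moment, N m; "grip_width": finger opening in m.
Only numpy, scipy, OpenCV 4.12 (cv2) and the standard library are available. Lean on these libraries where they do the work, as an engineer would, in place of code of your own. Each camera call takes 0.05 s, during which the arm holds its last target. There are 200 camera calls.

TASK

Get the lidded well plate ready to be read: put it on the light box with its lid on, slide it gently into the angle of the steel fence, cut corner first, until it sits fully home against both legs, and let go of it. Then take the lid off and lay it flat, right way up, in the middle of the rubber mat, leaving the plate home in its corner. Do not tip, drop or ram anything and leave the other things on the bench alone.

Things in the scene. Friction and masses are not known exactly. Their poses are not given: they have to be found in the camera images.
- lightbox: flat LED light box fixed to the bench, grey housing with a white panel on top, 170 (x) x 150 (y) x 40 mm high; the whole top is a flat deck. Origin at the centre of its underside. Its yaw differs from run to run. The steel fence stands along its +x and +y edges.
- fence: L-shaped stop of steel bar, 8 mm wide, 8 mm high, rigidly screwed to the light box's deck. Origin at the inner corner of the L at deck level, axes parallel to the light box's. One leg runs 104 mm along -x (inner face y = 0), the other 80 mm along -y (inner face x = 0). The free deck lies at x < 0, y < 0 and reaches 157 mm along -x and 137 mm along -y.
- plate: loose black plastic 24-well plate, 100 to 200 g, origin at the centre of its underside. Foot flange 88 (x) x 62 (y) x 9 mm high, gripped across y to carry it; its +x +y corner is cut off at 10 mm. Well block on it 78.5 x 52.5 mm, up to 19 mm. Home, its centre is at x = -44, y = -31 mm of the fence, axes parallel; no finger fits between flange and fence there. A push under 3 N slides it.
- plate_notch (a point): the point of the plate where the two edges of the flange at its cut corner would meet if not cut: 44 mm along +x and 31 mm along +y of the plate's centre, on its underside. Home, it coincides with the fence's origin.
- lid: loose clear lid of the plate, 30 g, 84 (x) x 58 (y) x 11 mm high: 2 mm top, 9 mm skirt all round. Origin at the centre of the skirt's lower edge. On the plate this is 10 mm above the plate's underside, 1 mm above the flange, which is 2 mm wider on each side. It lies loose on the well block with 1.25 mm play all round. To lift it alone, grip its skirt across y with fingertips above the flange.
- mat: flat grey rubber mat fixed to the bench, 150 (x) x 120 (y) x 3 mm thick, origin at the centre of its underside.
- dish1: bystander: closed clear Petri dish with amber agar, 91 mm in diameter, 15 mm high, loose; origin at the centre of its underside
- dish2: bystander: another such Petri dish
- beaker: bystander: clear plastic beaker, 76 mm in diameter, 85 mm high, loose; origin at the centre of its underside
- tiprack: bystander: blue box of pipette tips, 118 x 80 x 51 mm high, loose; origin at the centre of its underside
Things that resemble listed ones, but are neither listed nor needed, are in the scene too. Of the things shaped like the mat, the grey one is meant.

How it is judged:
By the outcome, as a careful person would: the job done as asked, in the order asked, and still so for the second after the job is handed in, with the robot touching nothing.
It also fails if it takes over 69 s, if anything falls off the work surface, if the arm or the gripper's body presses on something with over 40 N, if the wrist force passes 120 N, or if a joint passes its speed limit or range.

## Working session

There is one attempt and no reset: what is moved stays moved. The work goes in short steps, Python scripts to look and compute and a tool call to move; the robot and the scene stay as the last step left them, time stands still between calls to the robot, and variables do not carry over. Pictures are saved under pics/ and viewed, about 8 in all and at most 12, crops included, and the job is handed in when it is done.

Besides the shell and the picture viewer there is one more tool, called as name(argument=value, ...), one argument or row to a line, values as JSON. step_arm: Moves the arm, as the interface text tells. Scaled input: -1 to 1 covers 0.04 m each way for a shift and 0.08 rad each way for a turn. Its arguments: {"type":"object","properties":{"steps":{"type":"array"},"squeeze":{"type":"number"}},"required":["steps"]}

```bash
mkdir -p pics; ls; cat > h.py <<'E'
import numpy as np, cv2
from rig import env, cams, order
def snap(name, fn=None):
    info=cams.camera_info(name); im,d=cams.get_image(name)
    np.savez(''+name+'.npz',im=im,d=d,T=info['extrinsics'],k=[info[c] for c in('fx','fy','cx','cy')])
    if fn: cv2.imwrite('pics/'+fn,im[...,::-1])
    return im,d
def load(name):
    return np.load(''+name+'.npz')
def cloud(name):
    f=load(name); d=f['d']; fx,fy,cx,cy=f['k']; v,u=np.mgrid[:d.shape[0],:d.shape[1]]
    P=np.stack([(u-cx)/fx*d,(v-cy)/fy*d,d],-1); T=f['T']; P=P@T[:3,:3].T+T[:3,3]; P[d==0]=np.nan
    return P
def pix2plane(name,uv,z):
    f=load(name); fx,fy,cx,cy=f['k']; T=f['T']
    uv=np.atleast_2d(uv).astype(float); r=np.stack([(uv[:,0]-cx)/fx,(uv[:,1]-cy)/fy,np.ones(len(uv))],-1)@T[:3,:3].T
    z=np.broadcast_to(z,len(uv)); return T[:3,3]+r*((z-T[2,3])/r[:,2])[:,None]
E
python3 - <<'E'
from h import *
snap('top','top1.png'); snap('scene','scene1.png')
s=env.observe(); print(s['time_s'],s['position'],s['tool_rot'],s['ft_force'],s['grip_width'])
print(load('top')['T'],load('top')['k'])
E
```

```text
pics
0.1 [0.18940486 0.51610521 0.24978964] [[ 3.44592223e-01  9.38752240e-01 -6.57611270e-04]
 [ 9.38751654e-01 -3.44592762e-01 -1.07697993e-03]
 [-1.23762540e-03 -2.46214761e-04 -9.99999204e-01]] [ 0.24191507  0.11190378 -0.96563979] 0.0852138489742499
[[ 0.01274044 -0.99243384  0.12211776  0.31345564]
 [-0.9998743  -0.01379715 -0.00781149 -0.00169075]
 [ 0.00943727 -0.12200289 -0.99248488  1.57742262]
 [ 0.          0.          0.          1.        ]] [456.22970654 456.22970654 280.96385326 207.78616612]
```

View pics/top1.png

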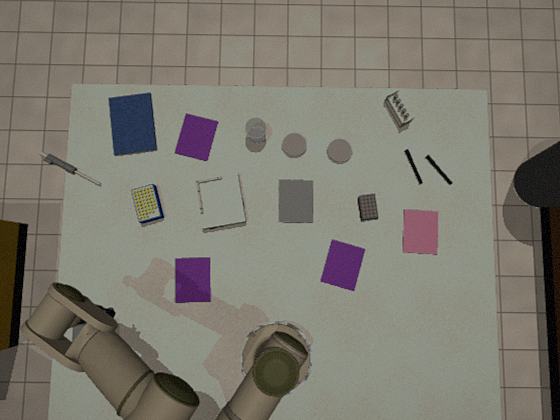

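View pics/scene1.png

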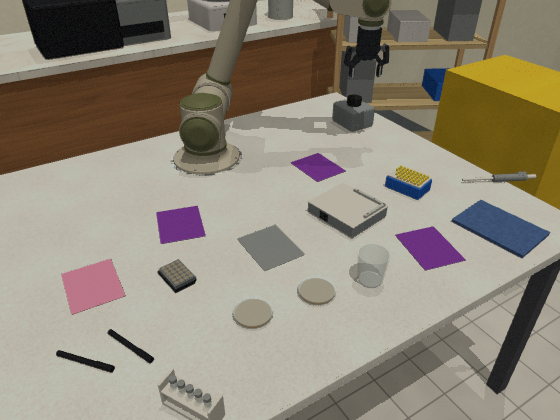

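```bash
python3 - <<'E'
from h import *
P=cloud('top'); im=load('top')['im']
for n,(a,b,c,d),zz in [('plate',(350,185,388,228),(.015,.05)),('box',(188,165,255,240),(.03,.06)),('mat',(270,170,322,232),None)]:
    Q=P[b:d,a:c]; I=im[b:d,a:c].astype(int)
    m=((Q[...,2]>zz[0])&(Q[...,2]<zz[1])) if zz else (I.max(-1)<150)
    X=Q[m]; r=cv2.minAreaRect((X[:,:2]*1000).astype(np.float32)); print(n,m.sum(),r,np.nanmedian(X[:,2]))
k=cv2.resize(im[160:240,180:400],None,fx=3.6,fy=3.6,interpolation=cv2.INTER_CUBIC)
cv2.imwrite('pics/crop.png',k[...,::-1])
i=cams.camera_info('wrist');print(i)
E
```

```text
plate 403 ((514.2466430664062, -312.403564453125), (86.45246887207031, 60.573360443115234), 7.310648441314697) 0.021168297787587775
box 2202 ((525.5379028320312, 196.1973876953125), (174.90757751464844, 151.73873901367188), 10.970081329345703) 0.03932832497127181
mat 2604 ((535.8007202148438, -65.48519897460938), (216.60691833496094, 180.14633178710938), 0.9385990500450134) 0.0014455192404991823
{'fx': 349.1555484080324, 'fy': 349.1555484080324, 'cx': 274.41374936403076, 'cy': 206.15151423458659, 'extrinsics': array([[ 0.34399293,  0.89896697,  0.27115911,  0.11939194],
       [ 0.93897009, -0.32871841, -0.10138724,  0.54133001],
       [-0.00200879,  0.28948679, -0.9571799 ,  0.37319573],
       [ 0.        ,  0.        ,  0.        ,  1.        ]])}
```

View pics/crop.png

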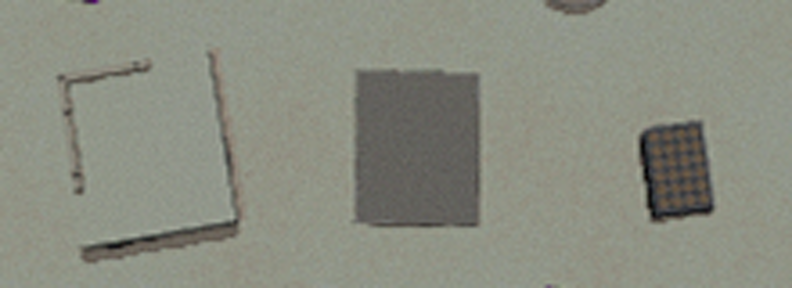

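step_arm(
  steps=[
    {"xyz": [0, 0, 0], "turn": [0, 0, -0.88], "gripper": 1},
    {"xyz": [0, 0, 0], "turn": [0, 0, -0.88], "gripper": 1},
    {"xyz": [0, 0, 0], "turn": [0, 0, -0.88], "gripper": 1},
    {"xyz": [0, 0, 0], "turn": [0, 0, -0.88], "gripper": 1},
    {"xyz": [0, 0, 0], "turn": [0, 0, -0.88], "gripper": 1},
    {"xyz": [0, 0, 0], "turn": [0, 0, -0.88], "gripper": 1},
    {"xyz": [0, 0, 0], "turn": [0, 0, -0.88], "gripper": 1},
    {"xyz": [-0.75, 0.46, 0], "turn": [0, 0, 0], "gripper": 1},
    {"xyz": [-0.75, 0.46, 0], "turn": [0, 0, 0], "gripper": 1},
    {"xyz": [-0.75, 0.46, 0], "turn": [0, 0, 0], "gripper": 1},
    {"xyz": [-0.75, 0.46, 0], "turn": [0, 0, 0], "gripper": 1},
    {"xyz": [-0.75, 0.46, 0], "turn": [0, 0, 0], "gripper": 1},
    {"xyz": [-0.75, 0.46, 0], "turn": [0, 0, 0], "gripper": 1},
    {"xyz": [-0.75, 0.46, 0], "turn": [0, 0, 0], "gripper": 1},
    {"xyz": [-0.75, 0.46, 0], "turn": [0, 0, 0], "gripper": 1},
    {"xyz": [-0.75, 0.46, 0], "turn": [0, 0, 0], "gripper": 1},
    {"xyz": [-0.75, 0.46, 0], "turn": [0, 0, 0], "gripper": 1},
    {"xyz": [-0.75, 0.46, 0], "turn": [0, 0, 0], "gripper": 1},
    {"xyz": [-0.75, 0.46, 0], "turn": [0, 0, 0], "gripper": 1},
    {"xyz": [0, 0, 0], "turn": [0, 0, 0], "gripper": 1},
  ],
)

```text
time_s: 1.77
position: [0.4619, 0.1869, 0.2497]
tool_rot: [[-0.136, 0.991, 0.0], [0.991, 0.136, -0.001], [-0.001, 0.0, -1.0]]
ft_force: [-1.0, -0.2, -0.3]
grip_width: 0.0855
```

```bash
python3 - <<'E'
from h import *
s=env.observe();print(s['position'],s['qvel'].max() if hasattr(s['qvel'],'max') else s['qvel'])
snap('wrist','w1.png')
E
```

```text
[0.46185313 0.18693163 0.24972887] 5.238142219567733
```

View pics/w1.png

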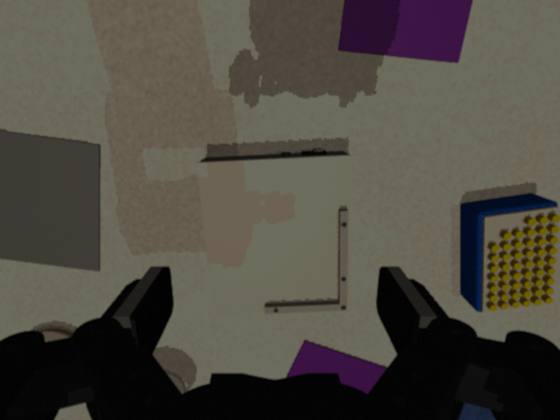

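```bash
python3 - <<'E'
from h import *
snap('wrist'); s=env.observe(); print(s['position'],np.abs(s['qvel']).max())
P=cloud('wrist'); z=P[...,2]
print('deck',np.nanmedian(z[190:280,230:320]),np.nanstd(z[190:280,230:320]))
m=np.zeros(z.shape,bool); m[190:330,190:365]=1
m&=(z>.0435)&(z<.056)
ys,xs=np.where(m); print(m.sum(),xs.min(),xs.max(),ys.min(),ys.max())
im=load('wrist')['im']
c=np.hstack([cv2.resize(im[190:330,250:360],None,fx=3.6,fy=4,interpolation=cv2.INTER_CUBIC),cv2.resize(m[190:330,250:360].astype(np.uint8)*255,None,fx=3.6,fy=4,interpolation=0)[...,None].repeat(3,2)])
cv2.imwrite('pics/c2.png',np.clip(c[...,::-1].astype(float)*1.3,0,255))
# deck outline
m2=np.zeros(z.shape,bool); m2[140:330,190:365]=1; m2&=(z>.034)&(z<.056)
X=P[m2][:,:2]; print(cv2.minAreaRect((X*1000).astype(np.float32)))
E
```

```text
[0.45908974 0.19001896 0.24980859] 2.646391972266514
deck 0.0398914517458816 0.0007105367648106503
1500 262 345 211 315
((525.0925903320312, 198.4027099609375), (171.5162353515625, 150.52064514160156), 10.671226501464844)[ WARN:0@1.612] global loadsave.cpp:1063 imwrite_ Unsupported depth image for selected encoder is fallbacked to CV_8U.
```

View pics/c2.png

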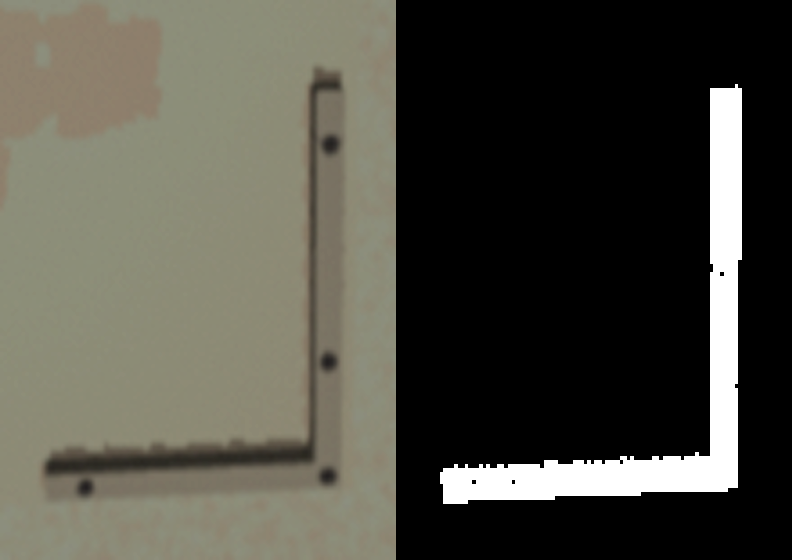

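```bash
python3 - <<'E'
from h import *
from scipy.optimize import minimize
P=cloud('wrist'); z=P[...,2]
m=np.zeros(z.shape,bool); m[190:330,240:365]=1
A=P[m&(z>.0455)&(z<.056)][:,:2]
D=P[m&(z>.034)&(z<.0425)][:,:2]
print(len(A),len(D),np.median(P[m&(z>.0455)&(z<.056)][:,2]))
def loc(p,X):
    c,s=np.cos(p[2]),np.sin(p[2]); d=X-p[:2]; return d@np.array([[c,-s],[s,c]])
def sd(l):
    # signed dist outside L
    def box(l,x0,x1,y0,y1):
        q=np.stack([np.maximum(x0-l[:,0],l[:,0]-x1),np.maximum(y0-l[:,1],l[:,1]-y1)],-1)
        return np.linalg.norm(np.maximum(q,0),axis=1)+np.minimum(q.max(1),0)
    return np.minimum(box(l,-.104,.008,0,.008),box(l,0,.008,-.08,.008))
sig=lambda d:1/(1+np.exp(-np.clip(d/.0006,-50,50)))
f=lambda p: sig(sd(loc(p,A))).sum()+ (1-sig(sd(loc(p,D)))).sum()
best=min((minimize(f,[x,y,t],method='Nelder-Mead',options=dict(initial_simplex=[[x,y,t],[x+.005,y,t],[x,y+.005,t],[x,y,t+.05]],xatol=1e-5,fatol=1e-3,maxiter=2000)) for x in(.59,.60) for y in (.265,.275) for t in(.14,.19)),key=lambda r:r.fun)
print(best.x,np.degrees(best.x[2]),best.fun)
c,s=np.cos(best.x[2]),np.sin(best.x[2])
print('corner from deck rect', np.array([.5251,.1984])+np.array([[c,-s],[s,c]])@[.157-.085-.0,.137-.075])
t=best.x
print('home centre',t[:2]+np.array([[c,-s],[s,c]])@[-.044,-.031])
E
```

```text
1416 11935 0.04779614320140993
[0.58445179 0.27300864 0.18585151] 10.648507371874297 368.7760115914765
corner from deck rect [0.58440353 0.27263672]
home centre [0.54693779 0.23441201]
```

step_arm(
  steps=[
    {"xyz": [-0.87, -0.1, 0], "turn": [0, 0, 0], "gripper": 1},
    {"xyz": [-0.87, -0.1, 0], "turn": [0, 0, 0], "gripper": 1},
    {"xyz": [-0.87, -0.1, 0], "turn": [0, 0, 0], "gripper": 1},
    {"xyz": [-0.87, -0.1, 0], "turn": [0, 0, 0], "gripper": 1},
    {"xyz": [-0.87, -0.1, 0], "turn": [0, 0, 0], "gripper": 1},
    {"xyz": [-0.87, -0.1, 0], "turn": [0, 0, 0], "gripper": 1},
    {"xyz": [-0.87, -0.1, 0], "turn": [0, 0, 0], "gripper": 1},
    {"xyz": [0, 0, 0], "turn": [0, 0, 0], "gripper": 1},
    {"xyz": [0, 0, 0], "turn": [0, 0, 0], "gripper": 1},
  ],
)

```text
time_s: 2.62
position: [0.4649, -0.0543, 0.2502]
tool_rot: [[-0.139, 0.99, -0.0], [0.99, 0.139, 0.0], [0.001, -0.0, -1.0]]
ft_force: [0.5, 0.5, 0.2]
grip_width: 0.0853
```

```bash
python3 - <<'E'
from h import *
im,d=snap('wrist'); s=env.observe(); print(s['position'],np.abs(s['qvel']).max())
P=pix2plane('wrist',np.stack(np.meshgrid(np.arange(560),np.arange(420)),-1).reshape(-1,2),.003).reshape(420,560,3)
I=im.astype(int); print(I[200:210:5,270:290:10].tolist())
hsv=cv2.cvtColor(im,cv2.COLOR_RGB2HSV)
# region grow from mat centre
o=np.linalg.norm(P[...,:2]-[.536,-.065],axis=-1); v,u=np.unravel_index(o.argmin(),o.shape); print(u,v,I[v,u])
b=cv2.GaussianBlur(im,(5,5),0); mask=np.zeros((422,562),np.uint8)
cv2.floodFill(b.copy(),mask,(int(u),int(v)),0,(12,)*3,(12,)*3,8|cv2.FLOODFILL_FIXED_RANGE|cv2.FLOODFILL_MASK_ONLY|(255<<8))
m=mask[1:-1,1:-1]>0; ys,xs=np.where(m);print(m.sum(),xs.min(),xs.max(),ys.min(),ys.max())
print(cv2.minAreaRect((P[m][:,:2]*1000).astype(np.float32)))
E
```

```text
[ 0.46492093 -0.05334226  0.25022632] 1.766808890613841
[[[65, 61, 56], [63, 60, 54]], [[65, 62, 56], [64, 61, 55]]]
257 233 [73 69 63]
13137 203 323 156 292
((529.6076049804688, -62.05571365356445), (119.23946380615234, 150.29571533203125), 89.51350402832031)
```

step_arm(
  steps=[
    {"xyz": [-0.87, -0.1, 0], "turn": [0, 0, 0], "gripper": 1},
    {"xyz": [-0.87, -0.1, 0], "turn": [0, 0, 0], "gripper": 1},
    {"xyz": [-0.87, -0.1, 0], "turn": [0, 0, 0], "gripper": 1},
    {"xyz": [-0.87, -0.1, 0], "turn": [0, 0, 0], "gripper": 1},
    {"xyz": [-0.87, -0.1, 0], "turn": [0, 0, 0], "gripper": 1},
    {"xyz": [-0.87, -0.1, 0], "turn": [0, 0, 0], "gripper": 1},
    {"xyz": [-0.87, -0.1, 0], "turn": [0, 0, 0], "gripper": 1},
    {"xyz": [0, 0, 0], "turn": [0, 0, 0], "gripper": 1},
    {"xyz": [0, 0, 0], "turn": [0, 0, 0], "gripper": 1},
  ],
)

```text
time_s: 3.42
position: [0.4723, -0.2987, 0.2498]
tool_rot: [[-0.141, 0.99, -0.001], [0.99, 0.141, 0.001], [0.001, -0.0, -1.0]]
ft_force: [-0.2, -0.0, 0.7]
grip_width: 0.0855
```

```bash
python3 - <<'E'
from h import *
im,d=snap('wrist'); s=env.observe(); print(s['position'],np.abs(s['qvel']).max())
P=cloud('wrist'); z=P[...,2]
o=np.linalg.norm(P[...,:2]-[.514,-.312],axis=-1); v,u=np.unravel_index(np.nanargmin(o),o.shape); print(u,v)
a,b=max(u-75,0),max(v-60,0)
np.save('uv.npy',[a,b])
c=cv2.resize(im[b:b+120,a:a+150],None,fx=5,fy=5,interpolation=cv2.INTER_CUBIC)
cv2.imwrite('pics/plate.png',np.clip(c[...,::-1].astype(float)*1.5,0,255).astype(np.uint8))
w=np.zeros(z.shape,bool);w[b:b+120,a:a+150]=1
for lo,hi in((.004,.03),(.015,.03)):
    m=w&(z>lo)&(z<hi); print(lo,m.sum(),cv2.minAreaRect((P[m][:,:2]*1000).astype(np.float32)))
print(np.nanpercentile(z[w],[50,80,95]))
E
```

```text
[ 0.47230858 -0.29769472  0.25006311] 0.9690228124901418
257 213
0.004 4546 ((513.2880859375, -312.0742492675781), (88.64371490478516, 62.04592514038086), 7.670783519744873)
0.015 4180 ((513.3737182617188, -312.0368347167969), (84.92650604248047, 58.0189094543457), 7.675632476806641)
[0.00025048 0.02009307 0.02147368]
```

View pics/plate.png

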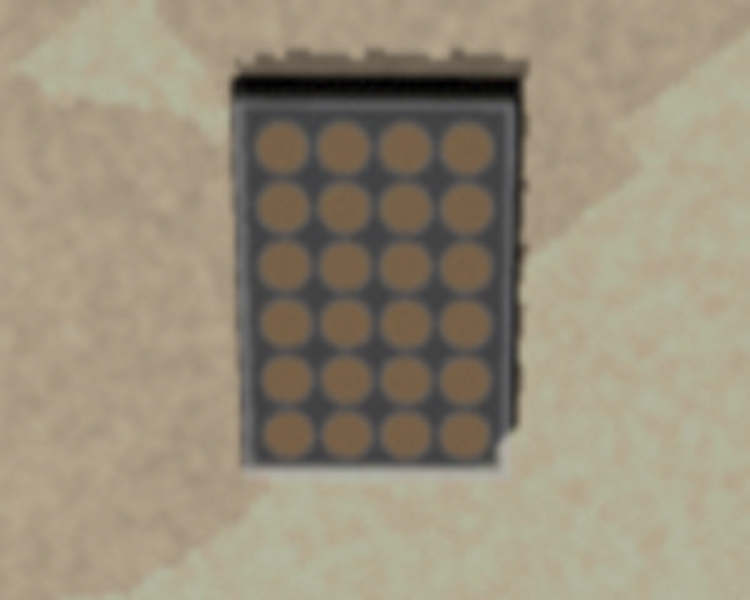

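step_arm(
  steps=[
    {"xyz": [-0.25, 0.48, 0], "turn": [0, 0, 0.094], "gripper": 0.65},
    {"xyz": [-0.25, 0.48, 0], "turn": [0, 0, 0], "gripper": 0.65},
    {"xyz": [0, 0, 0.75], "turn": [0, 0, 0], "gripper": 0.65},
    {"xyz": [0, 0, 0.75], "turn": [0, 0, 0], "gripper": 0.65},
    {"xyz": [0, 0, 0.75], "turn": [0, 0, 0], "gripper": 0.65},
    {"xyz": [0, 0, 0.75], "turn": [0, 0, 0], "gripper": 0.65},
    {"xyz": [0, 0, 0.75], "turn": [0, 0, 0], "gripper": 0.65},
    {"xyz": [0, 0, 0], "turn": [0, 0, 0], "gripper": 0.65},
    {"xyz": [0, 0, 0], "turn": [0, 0, 0], "gripper": 0.65},
    {"xyz": [0, 0, 0], "turn": [0, 0, 0], "gripper": 0.65},
  ],
)

```text
time_s: 4.3
position: [0.5136, -0.3132, 0.1024]
tool_rot: [[-0.135, 0.991, 0.002], [0.991, 0.135, -0.002], [-0.002, 0.002, -1.0]]
ft_force: [-0.4, -0.7, 0.9]
grip_width: 0.0703
```

```bash
python3 - <<'E'
from h import *
im,d=snap('wrist','w3.png'); s=env.observe(); print(s['position'],np.abs(s['qvel']).max(),s['grip_width'],s['ft_force'])
R=np.array(s['tool_rot']); print(np.degrees(np.arctan2(R[1,0],R[0,0])))
P=cloud('wrist'); L=(P-s['position'])@R
# finger points: within tool y |.|<20mm, |x| 25..70mm, z>-60
for sg in(-1,1):
    m=(np.abs(L[...,1])<.02)&(sg*L[...,0]>.03)&(sg*L[...,0]<.065)&(L[...,2]>-.05)&(L[...,2]<.04)
    Q=L[m]; print(sg,len(Q)); 
    if len(Q): print(np.percentile(Q[:,2],[5,50,90,95,98,99,100]).round(4), np.percentile(sg*Q[:,0],[1,5,50]).round(4))
# plate outline in tool frame
z=P[...,2]
m=(z>.004)&(z<.03)&(np.hypot(L[...,0],L[...,1])<.08)
print(m.sum(),cv2.minAreaRect((P[m][:,:2]*1000).astype(np.float32)))
E
```

```text
[ 0.51361553 -0.3136845   0.1027633 ] 0.4752340065631678 0.0702022517863367 [-0.48276046  0.72497319 -0.11471982]
97.71539189319085
-1 10912
[-0.048  -0.0407 -0.0075 -0.0002  0.0053  0.0076  0.0124] [0.0336 0.0349 0.0486]
1 10847
[-0.0481 -0.0406 -0.0073  0.0001  0.0052  0.0076  0.0124] [0.0341 0.0353 0.0488]
12652 ((512.419189453125, -312.07513427734375), (86.89155578613281, 62.19192886352539), 7.725616455078125)
```

View pics/w3.png

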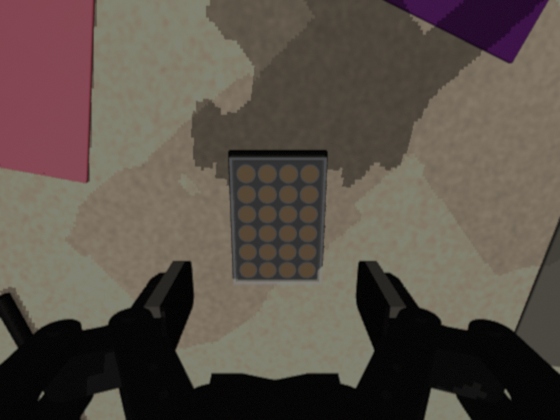

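step_arm(
  squeeze=30,
  steps=[
    {"xyz": [0.03, 0, 0.5], "turn": [0, 0, 0], "gripper": 0.65},
    {"xyz": [0, 0, 0.5], "turn": [0, 0, 0], "gripper": 0.65},
    {"xyz": [0, 0, 0.5], "turn": [0, 0, 0], "gripper": 0.65},
    {"xyz": [0, 0, 0.4], "turn": [0, 0, 0], "gripper": 0.65},
    {"xyz": [0, 0, 0.15], "turn": [0, 0, 0], "gripper": 0.65},
    {"xyz": [0, 0, 0.1], "turn": [0, 0, 0], "gripper": 0.65},
    {"xyz": [0, 0, 0], "turn": [0, 0, 0], "gripper": 0.65},
    {"xyz": [0, 0, 0], "turn": [0, 0, 0], "gripper": 0.65},
    {"xyz": [0, 0, 0], "turn": [0, 0, 0], "gripper": 0.65},
  ],
)

```text
time_s: 5.1
position: [0.5129, -0.3131, 0.0156]
tool_rot: [[-0.133, 0.991, 0.002], [0.991, 0.133, -0.002], [-0.002, 0.001, -1.0]]
ft_force: [0.6, -0.7, 0.2]
grip_width: 0.0704
```

```bash
python3 - <<'E'
from h import *
im,d=snap('wrist'); s=env.observe(); print(s['position'],s['grip_width'],s['ft_force'])
R=np.array(s['tool_rot']); P=cloud('wrist'); L=(P-s['position'])@R
for sg in(-1,1):
    m=(np.abs(L[...,1])<.015)&(sg*L[...,0]>.033)&(sg*L[...,0]<.050)&(L[...,2]>-.05)&(L[...,2]<.0135)
    Q=L[m]; print(sg,np.percentile(Q[:,2],[95,98,99,100]).round(4))
z=P[...,2]
m=(z>.012)&(z<.03)&(np.abs(L[...,0])<.032)&(np.abs(L[...,1])<.06)
print(m.sum(),cv2.minAreaRect((P[m][:,:2]*1000).astype(np.float32)))
E
```

```text
[ 0.51278885 -0.31301164  0.01544983] 0.07047894207880703 [-0.76952636 -0.40498577 -0.17900767]
-1 [0.0035 0.007  0.0087 0.0115]
1 [0.0036 0.007  0.0088 0.0118]
27862 ((511.4415588378906, -312.12078857421875), (81.73357391357422, 58.503135681152344), 7.71168851852417)
```

step_arm(
  squeeze=30,
  steps=[
    {"xyz": [0, 0, 0], "turn": [0, 0, 0], "gripper": 0.5},
    {"xyz": [0, 0, 0], "turn": [0, 0, 0], "gripper": 0.45},
    {"xyz": [0, 0, 0], "turn": [0, 0, 0], "gripper": 0.4},
    {"xyz": [0, 0, 0], "turn": [0, 0, 0], "gripper": 0.3},
    {"xyz": [0, 0, 0], "turn": [0, 0, 0], "gripper": 0.2},
    {"xyz": [0, 0, 0], "turn": [0, 0, 0], "gripper": 0.2},
    {"xyz": [0, 0, 0], "turn": [0, 0, 0], "gripper": 0.2},
    {"xyz": [0, 0, -0.1], "turn": [0, 0, 0], "gripper": 0.2},
    {"xyz": [0, 0, -0.2], "turn": [0, 0, 0], "gripper": 0.2},
    {"xyz": [0, 0, -0.3], "turn": [0, 0, 0], "gripper": 0.2},
    {"xyz": [0, 0, -0.3], "turn": [0, 0, 0], "gripper": 0.2},
    {"xyz": [0, 0, 0], "turn": [0, 0, 0], "gripper": 0.2},
    {"xyz": [0, 0, 0], "turn": [0, 0, 0], "gripper": 0.2},
  ],
)

```text
time_s: 6.23
position: [0.5125, -0.3129, 0.0509]
tool_rot: [[-0.133, 0.991, 0.001], [0.991, 0.133, -0.001], [-0.001, 0.001, -1.0]]
ft_force: [-0.5, 0.5, -1.6]
grip_width: 0.0604
```

```bash
python3 - <<'E'
from h import *
im,d=snap('wrist','w4.png'); s=env.observe(); print(s['position'],s['grip_width'],s['ft_force'])
R=np.array(s['tool_rot']); print(R.round(4))
P=cloud('wrist'); L=(P-s['position'])@R
h=-L[...,2]  # height above TCP along tool
m=(np.abs(L[...,0])<.026)&(np.abs(L[...,1])<.035)&(np.abs(h)<.02)
Q=L[m]; A=np.c_[Q[:,:2],np.ones(len(Q))]; c=np.linalg.lstsq(A,Q[:,2],rcond=None)[0]; print('top plane in tool',c, 'tilt deg',np.degrees(c[:2]))
c0=np.median(Q[:,2]);m=(np.abs(L[...,0])<.0302)&(np.abs(L[...,1])<.06)&(np.abs(L[...,2]-c0)<.006)
print(cv2.minAreaRect((L[m][:,:2]*1000).astype(np.float32)),c0)
E
```

```text
[ 0.51222288 -0.31263751  0.05016797] 0.061070067055193474 [ 0.88502389 -0.31787659 -2.47941842]
[[-1.331e-01  9.911e-01 -1.000e-04]
 [ 9.911e-01  1.331e-01  0.000e+00]
 [ 1.000e-04 -1.000e-04 -1.000e+00]]
top plane in tool [ 0.0025889  -0.0003999  -0.00635852] tilt deg [ 0.14833305 -0.02291271]
((0.2093067169189453, -1.2505874633789062), (59.978397369384766, 80.79888916015625), 0.015907157212495804) -0.006355683156092818
```

View pics/w4.png

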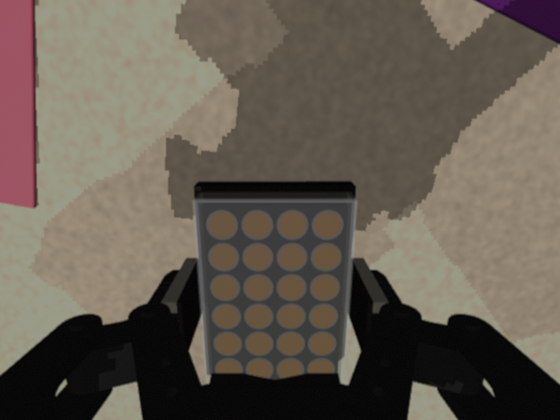

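step_arm(
  steps=[
    {"xyz": [0, 0, -0.3], "turn": [0, 0, -0.131], "gripper": 0.2},
    {"xyz": [0, 0, -0.5], "turn": [0, 0, -0.131], "gripper": 0.2},
    {"xyz": [0, 0, -0.5], "turn": [0, 0, -0.131], "gripper": 0.2},
    {"xyz": [0, 0, -0.4], "turn": [0, 0, -0.131], "gripper": 0.2},
    {"xyz": [0, 0, -0.3], "turn": [0, 0, -0.131], "gripper": 0.2},
    {"xyz": [0.3, 0.075, 0], "turn": [0, 0, 0], "gripper": 0.2},
    {"xyz": [0.5, 0.125, 0], "turn": [0, 0, 0], "gripper": 0.2},
    {"xyz": [0.65, 0.163, 0], "turn": [0, 0, 0], "gripper": 0.2},
    {"xyz": [0.65, 0.163, 0], "turn": [0, 0, 0], "gripper": 0.2},
    {"xyz": [0.65, 0.163, 0], "turn": [0, 0, 0], "gripper": 0.2},
    {"xyz": [0.65, 0.163, 0], "turn": [0, 0, 0], "gripper": 0.2},
    {"xyz": [0.65, 0.163, 0], "turn": [0, 0, 0], "gripper": 0.2},
    {"xyz": [0.65, 0.163, 0], "turn": [0, 0, 0], "gripper": 0.2},
    {"xyz": [0.65, 0.163, 0], "turn": [0, 0, 0], "gripper": 0.2},
    {"xyz": [0.65, 0.163, 0], "turn": [0, 0, 0], "gripper": 0.2},
    {"xyz": [0.65, 0.163, 0], "turn": [0, 0, 0], "gripper": 0.2},
    {"xyz": [0.65, 0.163, 0], "turn": [0, 0, 0], "gripper": 0.2},
    {"xyz": [0.65, 0.163, 0], "turn": [0, 0, 0], "gripper": 0.2},
    {"xyz": [0.65, 0.163, 0], "turn": [0, 0, 0], "gripper": 0.2},
  ],
)

```text
time_s: 7.87
position: [0.5324, 0.0435, 0.1289]
tool_rot: [[-0.185, 0.983, -0.003], [0.983, 0.185, 0.001], [0.001, -0.002, -1.0]]
ft_force: [0.9, 0.4, -1.5]
grip_width: 0.0609
```

step_arm(
  steps=[
    {"xyz": [0.65, 0.163, 0], "turn": [0, 0, 0], "gripper": 0.2},
    {"xyz": [0.65, 0.163, 0], "turn": [0, 0, 0], "gripper": 0.2},
    {"xyz": [0.65, 0.163, 0], "turn": [0, 0, 0], "gripper": 0.2},
    {"xyz": [0.65, 0.163, 0], "turn": [0, 0, 0], "gripper": 0.2},
    {"xyz": [0.65, 0.163, 0], "turn": [0, 0, 0], "gripper": 0.2},
    {"xyz": [0.5, 0.125, 0], "turn": [0, 0, 0], "gripper": 0.2},
    {"xyz": [0.31, 0.075, 0], "turn": [0, 0, 0], "gripper": 0.2},
    {"xyz": [0, 0, 0], "turn": [0, 0, 0], "gripper": 0.2},
    {"xyz": [0, 0, 0], "turn": [0, 0, 0], "gripper": 0.2},
    {"xyz": [0, 0, 0], "turn": [0, 0, 0], "gripper": 0.2},
  ],
)

```text
time_s: 8.7
position: [0.5431, 0.2077, 0.1298]
tool_rot: [[-0.184, 0.983, -0.001], [0.983, 0.184, -0.0], [-0.0, -0.001, -1.0]]
ft_force: [0.0, 1.0, -1.5]
grip_width: 0.0608
```

```bash
cat >> h.py <<'E'
F=np.array([.5845,.2730]); YAW=np.radians(10.65); RB=np.array([[np.cos(YAW),-np.sin(YAW)],[np.sin(YAW),np.cos(YAW)]])
def tool():
    "TCP in fence frame (mm), tool-x yaw minus box yaw"
    s=env.observe(); R=np.array(s['tool_rot']); p=np.array(s['position'])
    print('t',round(s['time_s'],2),'local mm',(1000*(p[:2]-F)@RB).round(1),'z',(1000*p[2]).round(1),'yaw-box',np.degrees(np.arctan2(R[1,0],R[0,0])-YAW).round(2),'w',round(s['grip_width'],4),'F local',np.r_[np.array(s['ft_force'])[:2]@RB,s['ft_force'][2]].round(2),'vmax',np.abs(s['qvel']).max().round(2))
    return s,R,p
E
python3 - <<'E'
from h import *
s,R,p=tool(); print(R.round(3))
im,d=snap('wrist'); P=cloud('wrist'); L=(P-p)@R
m=(np.abs(L[...,0])<.026)&(np.abs(L[...,1])<.035)&(np.abs(L[...,2])<.02)
print(np.median(L[m][:,2]))
E
```

```text
t 8.7 local mm [-52.8 -56.5] z 129.8 yaw-box 89.96 w 0.0608 F local [ 0.21  0.96 -1.45] vmax 0.68
[[-0.184  0.983 -0.001]
 [ 0.983  0.184 -0.   ]
 [-0.    -0.001 -1.   ]]
-0.005636136412187978
```

step_arm(
  steps=[
    {"xyz": [0, 0, 0.3], "turn": [0, 0, 0], "gripper": 0.2},
    {"xyz": [0, 0, 0.4], "turn": [0, 0, 0], "gripper": 0.2},
    {"xyz": [0, 0, 0.4], "turn": [0, 0, 0], "gripper": 0.2},
    {"xyz": [0, 0, 0.3], "turn": [0, 0, 0], "gripper": 0.2},
    {"xyz": [0, 0, 0.2], "turn": [0, 0, 0], "gripper": 0.2},
    {"xyz": [0, 0, 0.1], "turn": [0, 0, 0], "gripper": 0.2},
    {"xyz": [0, 0, 0.025], "turn": [0, 0, 0], "gripper": 0.2},
    {"xyz": [0, 0, 0.025], "turn": [0, 0, 0], "gripper": 0.2},
    {"xyz": [0, 0, 0], "turn": [0, 0, 0], "gripper": 0.2},
    {"xyz": [0, 0, 0], "turn": [0, 0, 0], "gripper": 0.2},
  ],
)

```text
time_s: 9.58
position: [0.5437, 0.2084, 0.0609]
tool_rot: [[-0.185, 0.983, 0.001], [0.983, 0.185, 0.0], [-0.0, 0.001, -1.0]]
ft_force: [0.0, -0.6, -1.2]
grip_width: 0.0611
```

step_arm(
  steps=[
    {"xyz": [0, 0, 0.0125], "turn": [0, 0, 0], "gripper": 0.2},
    {"xyz": [0, 0, 0.0125], "turn": [0, 0, 0], "gripper": 0.2},
    {"xyz": [0, 0, 0], "turn": [0, 0, 0], "gripper": 0.2},
  ],
)

```text
time_s: 9.83
position: [0.5434, 0.2085, 0.0594]
tool_rot: [[-0.185, 0.983, 0.0], [0.983, 0.185, 0.0], [-0.0, 0.0, -1.0]]
ft_force: [0.4, -0.1, -2.2]
grip_width: 0.0612
```

step_arm(
  steps=[
    {"xyz": [0, 0, 0.025], "turn": [0, 0, 0], "gripper": 0.2},
    {"xyz": [0, 0, 0.025], "turn": [0, 0, 0], "gripper": 0.2},
    {"xyz": [0, 0, 0], "turn": [0, 0, 0], "gripper": 0.2},
  ],
)

```text
time_s: 10.08
position: [0.5433, 0.2084, 0.0571]
tool_rot: [[-0.185, 0.983, -0.0], [0.983, 0.185, -0.0], [0.0, -0.0, -1.0]]
ft_force: [0.3, 0.0, -1.5]
grip_width: 0.0607
```

step_arm(
  steps=[
    {"xyz": [0, 0, 0.025], "turn": [0, 0, 0], "gripper": 0.2},
    {"xyz": [0, 0, 0.0125], "turn": [0, 0, 0], "gripper": 0.2},
    {"xyz": [0, 0, 0], "turn": [0, 0, 0], "gripper": 0.2},
  ],
)

```text
time_s: 10.33
position: [0.5433, 0.2084, 0.0557]
tool_rot: [[-0.185, 0.983, -0.0], [0.983, 0.185, -0.0], [-0.0, -0.0, -1.0]]
ft_force: [0.3, 0.8, -1.7]
grip_width: 0.0608
```

step_arm(
  steps=[
    {"xyz": [0, 0, 0.0125], "turn": [0, 0, 0], "gripper": 0.2},
    {"xyz": [0, 0, 0], "turn": [0, 0, 0], "gripper": 0.2},
  ],
)

```text
time_s: 10.5
position: [0.5434, 0.2084, 0.0553]
tool_rot: [[-0.185, 0.983, -0.0], [0.983, 0.185, -0.0], [0.0, -0.0, -1.0]]
ft_force: [-0.2, -1.3, -1.7]
grip_width: 0.0608
```

step_arm(
  steps=[
    {"xyz": [0, 0, 0.0125], "turn": [0, 0, 0], "gripper": 0.2},
    {"xyz": [0, 0, 0], "turn": [0, 0, 0], "gripper": 0.2},
  ],
)

```text
time_s: 10.67
position: [0.5434, 0.2084, 0.0552]
tool_rot: [[-0.185, 0.983, 0.0], [0.983, 0.185, 0.0], [-0.0, 0.0, -1.0]]
ft_force: [-1.9, -0.2, 2.1]
grip_width: 0.0609
```

```bash
python3 - <<'E'
from h import *
s,R,p=tool()
im,d=snap('wrist'); P=cloud('wrist'); L=(P-p)@R
m=(np.abs(L[...,0])<.026)&(np.abs(L[...,1])<.035)&(np.abs(L[...,2])<.02)
print(np.median(L[m][:,2]),np.median(P[m][:,2]))
E
```

```text
t 10.67 local mm [-52.3 -55.9] z 55.2 yaw-box 90.0 w 0.0609 F local [-1.94  0.11  2.07] vmax 0.19
-0.005658561977514243 0.06083113421060262
```

step_arm(
  steps=[
    {"xyz": [0, 0, 0], "turn": [0, 0, 0], "gripper": 0.55},
    {"xyz": [0, 0, 0], "turn": [0, 0, 0], "gripper": 0.65},
    {"xyz": [0, 0, 0], "turn": [0, 0, 0], "gripper": 0.7},
    {"xyz": [0, 0, 0], "turn": [0, 0, 0], "gripper": 0.7},
    {"xyz": [0, 0, -0.2], "turn": [0, 0, 0], "gripper": 0.7},
    {"xyz": [0, 0, -0.4], "turn": [0, 0, 0], "gripper": 0.7},
    {"xyz": [0, 0, -0.6], "turn": [0, 0, 0], "gripper": 0.7},
    {"xyz": [0, 0, -0.5], "turn": [0, 0, 0], "gripper": 0.7},
    {"xyz": [-0.45, 0, 0], "turn": [0, 0, 0], "gripper": -0.5},
    {"xyz": [-0.45, 0, 0], "turn": [0, 0, 0], "gripper": -1},
    {"xyz": [-0.45, 0, 0], "turn": [0, 0, 0], "gripper": -1},
    {"xyz": [0, 0, 0], "turn": [0, 0, 0], "gripper": -1},
  ],
)

```text
time_s: 11.72
position: [0.5542, 0.153, 0.1236]
tool_rot: [[-0.182, 0.983, 0.001], [0.983, 0.182, -0.001], [-0.001, 0.001, -1.0]]
ft_force: [0.2, -0.1, 0.7]
grip_width: 0.0245
```

step_arm(
  steps=[
    {"xyz": [0, 0, 0], "turn": [0, 0, 0.982], "gripper": -1},
    {"xyz": [0, 0, 0], "turn": [0, 0, 0.982], "gripper": -1},
    {"xyz": [0, 0, 0], "turn": [0, 0, 0.982], "gripper": -1},
    {"xyz": [0, 0, 0], "turn": [0, 0, 0.982], "gripper": -1},
    {"xyz": [0, 0, 0], "turn": [0, 0, 0.982], "gripper": -1},
    {"xyz": [0, 0, 0], "turn": [0, 0, 0.982], "gripper": -1},
    {"xyz": [0, 0, 0], "turn": [0, 0, 0.982], "gripper": -1},
    {"xyz": [0, 0, 0], "turn": [0, 0, 0.982], "gripper": -1},
    {"xyz": [0, 0, 0], "turn": [0, 0, 0.982], "gripper": -1},
    {"xyz": [0, 0, 0], "turn": [0, 0, 0.982], "gripper": -1},
    {"xyz": [0, 0, 0], "turn": [0, 0, 0.982], "gripper": -1},
    {"xyz": [0, 0, 0], "turn": [0, 0, 0.982], "gripper": -1},
    {"xyz": [0, 0, 0], "turn": [0, 0, 0.982], "gripper": -1},
    {"xyz": [0, 0, 0], "turn": [0, 0, 0.982], "gripper": -1},
    {"xyz": [0, 0, 0], "turn": [0, 0, 0.982], "gripper": -1},
    {"xyz": [0, 0, 0], "turn": [0, 0, 0.982], "gripper": -1},
    {"xyz": [0, 0, 0], "turn": [0, 0, 0.982], "gripper": -1},
    {"xyz": [0, 0, 0], "turn": [0, 0, 0.982], "gripper": -1},
    {"xyz": [0, 0, 0], "turn": [0, 0, 0.982], "gripper": -1},
    {"xyz": [0, 0, 0], "turn": [0, 0, 0.982], "gripper": -1},
  ],
)

```text
time_s: 13.38
position: [0.5533, 0.156, 0.1232]
tool_rot: [[0.984, 0.181, 0.0], [0.181, -0.984, 0.0], [0.0, -0.0, -1.0]]
ft_force: [0.9, -0.2, -1.1]
grip_width: 0.0004
```

```bash
python3 - <<'E'
from h import *
im,d=snap('wrist','w5.png');s,R,p=tool()
P=cloud('wrist'); L=(P-p)@R
B=(P[...,:2]-F)@RB*1000; z=P[...,2]
m=(B[...,0]>-110)&(B[...,0]<-2)&(B[...,1]>-97)&(B[...,1]<-5)&(z>.0435)&(z<.07)
print(m.sum(),cv2.minAreaRect(B[m].astype(np.float32)))
m&=(z>.057);print(m.sum(),cv2.minAreaRect(B[m].astype(np.float32)),np.median(z[m]))
E
```

```text
t 13.43 local mm [ -52.3 -109.3] z 123.2 yaw-box -0.49 w 0.0004 F local [0.1  0.3  0.59] vmax 11.05
18351 ((-52.43840026855469, -55.894859313964844), (85.63866424560547, 60.97513198852539), 0.3761700987815857)
17714 ((-51.94219207763672, -57.29832458496094), (84.4032211303711, 58.41498947143555), 0.08614673465490341) 0.060863602894667856
```

View pics/w5.png

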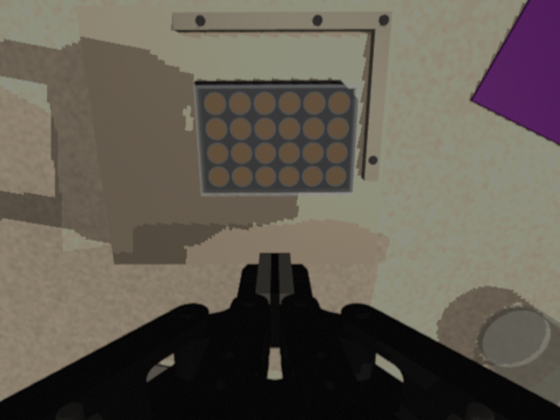

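step_arm(
  steps=[
    {"xyz": [0, 0, 0.4], "turn": [0, 0, -0.1], "gripper": -1},
    {"xyz": [0, 0, 0.5], "turn": [0, 0, 0], "gripper": -1},
    {"xyz": [0, 0, 0.4], "turn": [0, 0, 0], "gripper": -1},
    {"xyz": [0, 0, 0.2], "turn": [0, 0, 0], "gripper": -1},
    {"xyz": [0, 0, 0.03], "turn": [0, 0, 0], "gripper": -1},
    {"xyz": [0, 0, 0], "turn": [0, 0, 0], "gripper": -1},
    {"xyz": [0, 0, 0], "turn": [0, 0, 0], "gripper": -1},
    {"xyz": [0, 0, 0], "turn": [0, 0, 0], "gripper": -1},
  ],
)

```text
time_s: 14.1
position: [0.5539, 0.1555, 0.0627]
tool_rot: [[0.981, 0.193, 0.002], [0.193, -0.981, 0.0], [0.002, 0.0, -1.0]]
ft_force: [0.3, 0.3, -0.1]
grip_width: -0.0001
```

```bash
python3 -c "
from h import *
tool()"
```

```text
t 14.1 local mm [ -51.8 -109.9] z 62.7 yaw-box 0.45 w -0.0001 F local [ 0.31  0.21 -0.12] vmax 0.27
```

step_arm(
  steps=[
    {"xyz": [0, -0.05, 0], "turn": [0, 0, 0.08], "gripper": -1},
    {"xyz": [0, -0.05, 0], "turn": [0, 0, 0], "gripper": -1},
    {"xyz": [0, -0.05, 0], "turn": [0, 0, 0], "gripper": -1},
    {"xyz": [0, -0.04, 0], "turn": [0, 0, 0], "gripper": -1},
    {"xyz": [0, -0.03, 0], "turn": [0, 0, 0], "gripper": -1},
    {"xyz": [0, -0.03, 0], "turn": [0, 0, 0], "gripper": -1},
    {"xyz": [0, -0.03, 0], "turn": [0, 0, 0], "gripper": -1},
    {"xyz": [0, -0.04, 0], "turn": [0, 0, 0], "gripper": -1},
    {"xyz": [0, -0.04, 0], "turn": [0, 0, 0], "gripper": -1},
    {"xyz": [0, -0.04, 0], "turn": [0, 0, 0], "gripper": -1},
    {"xyz": [0, -0.04, 0], "turn": [0, 0, 0], "gripper": -1},
    {"xyz": [0, -0.04, 0], "turn": [0, 0, 0], "gripper": -1},
    {"xyz": [0, -0.04, 0], "turn": [0, 0, 0], "gripper": -1},
    {"xyz": [0, -0.04, 0], "turn": [0, 0, 0], "gripper": -1},
    {"xyz": [0, -0.04, 0], "turn": [0, 0, 0], "gripper": -1},
    {"xyz": [0, -0.04, 0], "turn": [0, 0, 0], "gripper": -1},
    {"xyz": [0, -0.04, 0], "turn": [0, 0, 0], "gripper": -1},
    {"xyz": [0, -0.04, 0], "turn": [0, 0, 0], "gripper": -1},
  ],
)

```text
time_s: 15.6
position: [0.548, 0.1838, 0.0616]
tool_rot: [[0.983, 0.186, -0.0], [0.186, -0.983, -0.0], [-0.0, -0.0, -1.0]]
ft_force: [-0.3, -0.1, -0.5]
grip_width: -0.0
```

```bash
cat >> h.py <<'E'
def plate():
    im,d=snap('wrist');P=cloud('wrist');B=(P[...,:2]-F)@RB*1000; z=P[...,2]
    m=(B[...,0]>-115)&(B[...,0]<3)&(B[...,1]>-105)&(B[...,1]<3)&(z>.057)&(z<.066)
    n,l,st,_=cv2.connectedComponentsWithStats(m.astype(np.uint8)); k=1+st[1:,4].argmax(); m=l==k
    print('lid',m.sum(),cv2.minAreaRect(B[m].astype(np.float32)),np.median(z[m]))
E
python3 -c "
from h import *
tool();plate()"
```

```text
t 15.6 local mm [-52.4 -80.9] z 61.6 yaw-box 0.07 w -0.0 F local [-0.32 -0.08 -0.53] vmax 1.98
lid 35840 ((-51.860694885253906, -43.27739715576172), (84.85137939453125, 64.32227325439453), 0.07417603582143784) 0.06085936392620417
```

step_arm(
  steps=[
    {"xyz": [0, -0.03, 0], "turn": [0, 0, 0], "gripper": -1},
    {"xyz": [0, -0.03, 0], "turn": [0, 0, 0], "gripper": -1},
    {"xyz": [0, -0.03, 0], "turn": [0, 0, 0], "gripper": -1},
    {"xyz": [0, -0.03, 0], "turn": [0, 0, 0], "gripper": -1},
    {"xyz": [0, -0.025, 0], "turn": [0, 0, 0], "gripper": -1},
    {"xyz": [0, -0.02, 0], "turn": [0, 0, 0], "gripper": -1},
    {"xyz": [0, -0.0125, 0], "turn": [0, 0, 0], "gripper": -1},
    {"xyz": [0, 0, 0], "turn": [0, 0, 0], "gripper": -1},
  ],
)

```text
time_s: 16.32
position: [0.5467, 0.1908, 0.0616]
tool_rot: [[0.983, 0.186, 0.0], [0.186, -0.983, 0.0], [0.0, -0.0, -1.0]]
ft_force: [-0.1, -0.1, 0.0]
grip_width: -0.0002
```

step_arm(
  steps=[
    {"xyz": [0, -0.0125, 0], "turn": [0, 0, 0], "gripper": -1},
    {"xyz": [0, 0, 0], "turn": [0, 0, 0], "gripper": -1},
  ],
)

```text
time_s: 16.48
position: [0.5466, 0.1912, 0.0616]
tool_rot: [[0.983, 0.186, -0.0], [0.186, -0.983, 0.0], [-0.0, -0.0, -1.0]]
ft_force: [-0.8, -0.5, -0.9]
grip_width: -0.0001
```

step_arm(
  steps=[
    {"xyz": [0, -0.0125, 0], "turn": [0, 0, 0], "gripper": -1},
    {"xyz": [0, 0, 0], "turn": [0, 0, 0], "gripper": -1},
  ],
)

```text
time_s: 16.65
position: [0.5465, 0.1915, 0.0616]
tool_rot: [[0.983, 0.186, 0.0], [0.186, -0.983, -0.0], [-0.0, 0.0, -1.0]]
ft_force: [0.7, -1.2, 0.4]
grip_width: -0.0001
```

```bash
python3 -c "
from h import *
tool();plate()"
```

```text
t 16.65 local mm [-52.4 -73. ] z 61.6 yaw-box 0.07 w -0.0001 F local [ 0.44 -1.28  0.41] vmax 0.13
lid 35856 ((-51.866607666015625, -35.37794494628906), (64.4454574584961, 84.71956634521484), 89.95335388183594) 0.060856943112261315
```

step_arm(
  steps=[
    {"xyz": [0, -0.0125, 0], "turn": [0, 0, 0], "gripper": -1},
    {"xyz": [0, 0, 0], "turn": [0, 0, 0], "gripper": -1},
  ],
)

```text
time_s: 16.87
position: [0.5465, 0.1916, 0.0616]
tool_rot: [[0.983, 0.186, 0.0], [0.186, -0.983, -0.001], [-0.0, 0.001, -1.0]]
ft_force: [0.9, -4.3, 0.3]
grip_width: -0.0001
```

step_arm(
  steps=[
    {"xyz": [0, -0.0125, 0], "turn": [0, 0, 0], "gripper": -1},
    {"xyz": [0, 0, 0], "turn": [0, 0, 0], "gripper": -1},
  ],
)

```text
time_s: 17.03
position: [0.5465, 0.1917, 0.0617]
tool_rot: [[0.983, 0.186, 0.0], [0.186, -0.983, -0.002], [-0.0, 0.002, -1.0]]
ft_force: [1.2, -7.3, 0.6]
grip_width: 0.0001
```

step_arm(
  steps=[
    {"xyz": [0, -0.0125, 0], "turn": [0, 0, 0], "gripper": -1},
    {"xyz": [0, 0, 0], "turn": [0, 0, 0], "gripper": -1},
  ],
)

```text
time_s: 17.2
position: [0.5465, 0.1918, 0.0616]
tool_rot: [[0.983, 0.186, 0.0], [0.186, -0.983, -0.002], [-0.0, 0.002, -1.0]]
ft_force: [1.2, -10.3, 0.1]
grip_width: -0.0
```

step_arm(
  steps=[
    {"xyz": [0, 0.05, 0], "turn": [0, 0, 0], "gripper": -1},
    {"xyz": [0, 0.2, 0], "turn": [0, 0, 0], "gripper": -1},
    {"xyz": [0, 0.05, -0.5], "turn": [0, 0, 0], "gripper": -1},
    {"xyz": [0, 0, -0.6], "turn": [0, 0, 0], "gripper": -1},
    {"xyz": [0, 0, -0.5], "turn": [0, 0, -0.982], "gripper": -1},
    {"xyz": [0, 0, 0], "turn": [0, 0, -0.982], "gripper": -1},
    {"xyz": [0, 0, 0], "turn": [0, 0, -0.982], "gripper": -1},
    {"xyz": [0, 0, 0], "turn": [0, 0, -0.982], "gripper": -1},
    {"xyz": [0, 0, 0], "turn": [0, 0, -0.982], "gripper": -1},
    {"xyz": [0, 0, 0], "turn": [0, 0, -0.982], "gripper": -1},
    {"xyz": [0, 0, 0], "turn": [0, 0, -0.982], "gripper": -1},
    {"xyz": [0, 0, 0], "turn": [0, 0, -0.982], "gripper": -1},
    {"xyz": [0, 0, 0], "turn": [0, 0, -0.982], "gripper": -1},
    {"xyz": [0, 0, 0], "turn": [0, 0, -0.982], "gripper": -1},
    {"xyz": [0, 0, 0], "turn": [0, 0, -0.982], "gripper": -1},
    {"xyz": [0, 0, 0], "turn": [0, 0, -0.982], "gripper": -1},
  ],
)

```text
time_s: 18.53
position: [0.5485, 0.1812, 0.1256]
tool_rot: [[0.423, 0.906, -0.0], [0.906, -0.423, 0.001], [0.001, -0.0, -1.0]]
ft_force: [-0.5, -0.2, -0.0]
grip_width: 0.0002
```

step_arm(
  steps=[
    {"xyz": [0, 0, 0], "turn": [0, 0, -0.982], "gripper": -1},
    {"xyz": [0, 0, 0], "turn": [0, 0, -0.982], "gripper": -1},
    {"xyz": [0, 0, 0], "turn": [0, 0, -0.982], "gripper": -1},
    {"xyz": [0, 0, 0], "turn": [0, 0, -0.982], "gripper": -1},
    {"xyz": [0, 0, 0], "turn": [0, 0, -0.982], "gripper": -1},
    {"xyz": [0, 0, 0], "turn": [0, 0, -0.982], "gripper": -1},
    {"xyz": [0, 0, 0], "turn": [0, 0, -0.982], "gripper": -1},
    {"xyz": [0, 0, 0], "turn": [0, 0, -0.982], "gripper": -1},
    {"xyz": [0.4, -0.5, 0], "turn": [0, 0, 0], "gripper": -1},
    {"xyz": [0.5, -0.6, 0], "turn": [0, 0, 0], "gripper": -1},
    {"xyz": [0.4, -0.5, 0], "turn": [0, 0, 0], "gripper": -1},
    {"xyz": [0, 0, 0], "turn": [0, 0, 0], "gripper": -1},
    {"xyz": [0, 0, 0], "turn": [0, 0, 0], "gripper": -1},
    {"xyz": [0, 0, 0], "turn": [0, 0, 0], "gripper": -1},
  ],
)

```text
time_s: 19.7
position: [0.4766, 0.2203, 0.1258]
tool_rot: [[-0.186, 0.982, 0.001], [0.982, 0.186, 0.0], [0.0, 0.001, -1.0]]
ft_force: [0.6, -0.9, 0.4]
grip_width: 0.0003
```

```bash
python3 -c "
from h import *
tool();plate()"
```

```text
t 19.7 local mm [-115.8  -31.8] z 125.8 yaw-box 90.1 w 0.0003 F local [ 0.45 -0.99  0.45] vmax 0.71
lid 427 ((-80.95867156982422, -56.03035354614258), (26.65544891357422, 9.908178329467773), 0.2683464586734772) 0.06079912911362362
```

step_arm(
  steps=[
    {"xyz": [0, 0, 0.4], "turn": [0, 0, 0], "gripper": -1},
    {"xyz": [0, 0, 0.5], "turn": [0, 0, 0], "gripper": -1},
    {"xyz": [0, 0, 0.4], "turn": [0, 0, 0], "gripper": -1},
    {"xyz": [0, 0, 0.25], "turn": [0, 0, 0], "gripper": -1},
    {"xyz": [0, 0, 0.05], "turn": [0, 0, 0], "gripper": -1},
    {"xyz": [0, 0.03, 0], "turn": [0, 0, 0], "gripper": -1},
    {"xyz": [0, 0.04, 0], "turn": [0, 0, 0], "gripper": -1},
    {"xyz": [0, 0.04, 0], "turn": [0, 0, 0], "gripper": -1},
    {"xyz": [0, 0.04, 0], "turn": [0, 0, 0], "gripper": -1},
    {"xyz": [0, 0.03, 0], "turn": [0, 0, 0], "gripper": -1},
    {"xyz": [0, 0.03, 0], "turn": [0, 0, 0], "gripper": -1},
    {"xyz": [0, 0.03, 0], "turn": [0, 0, 0], "gripper": -1},
    {"xyz": [0, 0.03, 0], "turn": [0, 0, 0], "gripper": -1},
    {"xyz": [0, 0.03, 0], "turn": [0, 0, 0], "gripper": -1},
    {"xyz": [0, 0.03, 0], "turn": [0, 0, 0], "gripper": -1},
    {"xyz": [0, 0.025, 0], "turn": [0, 0, 0], "gripper": -1},
    {"xyz": [0, 0.02, 0], "turn": [0, 0, 0], "gripper": -1},
    {"xyz": [0, 0, 0], "turn": [0, 0, 0], "gripper": -1},
  ],
)

```text
time_s: 21.25
position: [0.4907, 0.2233, 0.0616]
tool_rot: [[-0.186, 0.982, 0.0], [0.982, 0.186, 0.0], [0.0, 0.0, -1.0]]
ft_force: [-1.6, -0.3, 1.0]
grip_width: -0.0
```

```bash
python3 -c "
from h import *
tool()"
```

```text
t 21.25 local mm [-101.3  -31.5] z 61.6 yaw-box 90.09 w -0.0 F local [-1.62 -0.03  0.97] vmax 0.33
```

step_arm(
  steps=[
    {"xyz": [0, 0.02, 0], "turn": [0, 0, 0], "gripper": -1},
    {"xyz": [0, 0, 0], "turn": [0, 0, 0], "gripper": -1},
  ],
)

```text
time_s: 21.42
position: [0.4915, 0.2234, 0.0616]
tool_rot: [[-0.186, 0.982, 0.0], [0.982, 0.186, 0.0], [0.0, 0.0, -1.0]]
ft_force: [-2.4, 0.1, 2.6]
grip_width: -0.0003
```

step_arm(
  steps=[
    {"xyz": [0, 0.0125, 0], "turn": [0, 0, 0], "gripper": -1},
    {"xyz": [0, 0, 0], "turn": [0, 0, 0], "gripper": -1},
  ],
)

```text
time_s: 21.58
position: [0.492, 0.2235, 0.0616]
tool_rot: [[-0.186, 0.982, 0.0], [0.982, 0.186, 0.0], [0.0, 0.0, -1.0]]
ft_force: [-1.2, -0.9, 2.0]
grip_width: -0.0002
```

step_arm(
  steps=[
    {"xyz": [0, 0.0125, 0], "turn": [0, 0, 0], "gripper": -1},
    {"xyz": [0, 0, 0], "turn": [0, 0, 0], "gripper": -1},
  ],
)

```text
time_s: 21.75
position: [0.4925, 0.2236, 0.0616]
tool_rot: [[-0.186, 0.982, 0.0], [0.982, 0.186, 0.0], [-0.0, 0.0, -1.0]]
ft_force: [-1.0, -1.1, 2.0]
grip_width: -0.0003
```

```bash
python3 -c "
from h import *
tool()"
```

```text
t 21.75 local mm [-99.5 -31.6] z 61.6 yaw-box 90.09 w -0.0003 F local [-1.24 -0.92  1.96] vmax 0.09
```

Still free sliding; continue.

step_arm(
  steps=[
    {"xyz": [0, 0.0125, 0], "turn": [0, 0, 0], "gripper": -1},
    {"xyz": [0, 0, 0], "turn": [0, 0, 0], "gripper": -1},
  ],
)

```text
time_s: 21.92
position: [0.493, 0.2237, 0.0616]
tool_rot: [[-0.186, 0.982, 0.0], [0.982, 0.186, 0.0], [0.0, 0.0, -1.0]]
ft_force: [-1.7, -0.3, 1.3]
grip_width: -0.0
```

step_arm(
  steps=[
    {"xyz": [0, 0.0125, 0], "turn": [0, 0, 0], "gripper": -1},
    {"xyz": [0, 0, 0], "turn": [0, 0, 0], "gripper": -1},
  ],
)

```text
time_s: 22.08
position: [0.4931, 0.2237, 0.0616]
tool_rot: [[-0.186, 0.982, -0.001], [0.982, 0.186, -0.0], [-0.0, -0.001, -1.0]]
ft_force: [-4.6, -1.0, 3.1]
grip_width: -0.0001
```

step_arm(
  steps=[
    {"xyz": [0, 0.0125, 0], "turn": [0, 0, 0], "gripper": -1},
    {"xyz": [0, 0, 0], "turn": [0, 0, 0], "gripper": -1},
  ],
)

```text
time_s: 22.25
position: [0.4932, 0.2237, 0.0616]
tool_rot: [[-0.186, 0.982, -0.002], [0.982, 0.186, -0.0], [-0.0, -0.002, -1.0]]
ft_force: [-6.6, -1.1, 4.8]
grip_width: 0.0002
```

step_arm(
  steps=[
    {"xyz": [0, -0.04, 0], "turn": [0, 0, 0], "gripper": -1},
    {"xyz": [0, -0.2, 0], "turn": [0, 0, 0], "gripper": -1},
    {"xyz": [0, -0.15, -0.5], "turn": [0, 0, 0], "gripper": -1},
    {"xyz": [0, 0, -0.8], "turn": [0, 0, 0], "gripper": -1},
    {"xyz": [0, 0, -0.9], "turn": [0, 0, 0], "gripper": 0.6},
    {"xyz": [0, 0, -0.8], "turn": [0, 0, 0], "gripper": 0.6},
    {"xyz": [0, 0, -0.5], "turn": [0, 0, 0], "gripper": 0.6},
    {"xyz": [0, 0, 0], "turn": [0, 0, 0], "gripper": 0.6},
    {"xyz": [0, 0, 0], "turn": [0, 0, 0], "gripper": 0.6},
    {"xyz": [0, 0, 0], "turn": [0, 0, 0], "gripper": 0.6},
    {"xyz": [0, 0, 0], "turn": [0, 0, 0], "gripper": 0.6},
  ],
)

```text
time_s: 23.17
position: [0.4781, 0.2208, 0.2003]
tool_rot: [[-0.186, 0.982, -0.002], [0.982, 0.186, -0.0], [-0.0, -0.002, -1.0]]
ft_force: [-0.7, -0.3, -0.2]
grip_width: 0.0681
```

```bash
python3 -c "
from h import *
tool();plate()
f=load('wrist');im=f['im'];P=cloud('wrist');B=(P[...,:2]-F)@RB*1000;z=P[...,2]
w=(z>.035)&(z<.066)&(B[...,0]>-100)&(B[...,0]<12)&(B[...,1]>-90)&(B[...,1]<12)
v,u=np.where(w);a,b,c,d=u.min(),u.max(),v.min(),v.max();print(a,b,c,d)
k=min(790/(b-a),590/(d-c))
cv2.imwrite('pics/home.png',np.clip(cv2.resize(im[c:d,a:b],None,fx=k,fy=k,interpolation=cv2.INTER_CUBIC)[...,::-1]*1.6,0,255).astype(np.uint8))
"
```

```text
t 23.17 local mm [-114.3  -31.6] z 200.3 yaw-box 90.09 w 0.0681 F local [-0.76 -0.12 -0.19] vmax 0.46
lid 6336 ((-44.72808074951172, -32.055564880371094), (58.04371643066406, 85.23912048339844), 89.94815826416016) 0.06086041286781296
207 326 210 324
```

View pics/home.png

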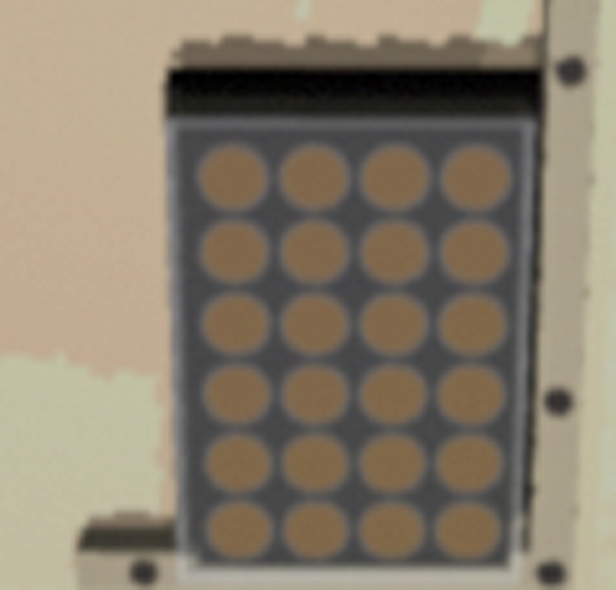

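step_arm(
  squeeze=20,
  steps=[
    {"xyz": [0.015, 0.4, 0], "turn": [0, 0, 0.02], "gripper": 0.6},
    {"xyz": [0, 0.6, 0], "turn": [0, 0, 0], "gripper": 0.6},
    {"xyz": [0, 0.5, 0], "turn": [0, 0, 0], "gripper": 0.6},
    {"xyz": [0, 0.257, 0], "turn": [0, 0, 0], "gripper": 0.6},
    {"xyz": [0, 0, 0.4], "turn": [0, 0, 0], "gripper": 0.6},
    {"xyz": [0, 0, 0.6], "turn": [0, 0, 0], "gripper": 0.6},
    {"xyz": [0, 0, 0.7], "turn": [0, 0, 0], "gripper": 0.6},
    {"xyz": [0, 0, 0.6], "turn": [0, 0, 0], "gripper": 0.6},
    {"xyz": [0, 0, 0.45], "turn": [0, 0, 0], "gripper": 0.6},
    {"xyz": [0, 0, 0.2], "turn": [0, 0, 0], "gripper": 0.6},
    {"xyz": [0, 0, 0.1], "turn": [0, 0, 0], "gripper": 0.6},
    {"xyz": [0, 0, 0], "turn": [0, 0, 0], "gripper": 0.6},
    {"xyz": [0, 0, 0], "turn": [0, 0, 0], "gripper": 0.6},
    {"xyz": [0, 0, 0], "turn": [0, 0, 0], "gripper": 0.6},
  ],
)

```text
time_s: 24.38
position: [0.548, 0.2347, 0.0807]
tool_rot: [[-0.185, 0.983, 0.002], [0.983, 0.185, 0.0], [0.0, 0.002, -1.0]]
ft_force: [0.4, 0.5, 0.1]
grip_width: 0.0685
```

```bash
python3 -c "
from h import *
s,R,p=tool();plate()
P=cloud('wrist');L=(P-p)@R
for sg in(-1,1):
    m=(np.abs(L[...,1])<.011)&(sg*L[...,0]>.0325)&(sg*L[...,0]<.045)&(L[...,2]>-.05)&(L[...,2]<.0165)
    print(sg,np.percentile(L[m][:,2],[95,99,100]).round(4),np.percentile(sg*L[m][:,0],[1]))
"
```

```text
t 24.38 local mm [-42.9 -30.9] z 80.7 yaw-box 90.0 w 0.0685 F local [0.48 0.38 0.06] vmax 0.19
lid 21900 ((-44.96535110473633, -31.988140106201172), (84.98213958740234, 58.41634750366211), 0.1090880036354065) 0.060824555247074835
-1 [0.0079 0.0111 0.013 ] [0.0340036]
1 [0.0079 0.0112 0.0125] [0.03364614]
```

step_arm(
  squeeze=20,
  steps=[
    {"xyz": [0, -0.02, 0.1], "turn": [0, 0, 0], "gripper": 0.6},
    {"xyz": [0, 0, 0.1], "turn": [0, 0, 0], "gripper": 0.6},
    {"xyz": [0, 0, 0.08], "turn": [0, 0, 0], "gripper": 0.6},
    {"xyz": [0, 0, 0.05], "turn": [0, 0, 0], "gripper": 0.6},
    {"xyz": [0, 0, 0.025], "turn": [0, 0, 0], "gripper": 0.6},
    {"xyz": [0, 0, 0], "turn": [0, 0, 0], "gripper": 0.6},
    {"xyz": [0, 0, 0], "turn": [0, 0, 0], "gripper": 0.6},
  ],
)

```text
time_s: 25.02
position: [0.5468, 0.2344, 0.0654]
tool_rot: [[-0.185, 0.983, -0.0], [0.983, 0.185, -0.0], [-0.0, -0.0, -1.0]]
ft_force: [0.0, -0.3, -0.7]
grip_width: 0.0683
```

```bash
python3 -c "
from h import *
tool()"
```

```text
t 25.02 local mm [-44.2 -31. ] z 65.4 yaw-box 90.0 w 0.0683 F local [-0.05 -0.26 -0.7 ] vmax 0.2
```

step_arm(
  squeeze=20,
  steps=[
    {"xyz": [0, 0, -0.03], "turn": [0, 0, 0], "gripper": 0.5},
    {"xyz": [0, 0, 0], "turn": [0, 0, 0], "gripper": 0.46},
    {"xyz": [0, 0, 0], "turn": [0, 0, 0], "gripper": 0.42},
    {"xyz": [0, 0, 0], "turn": [0, 0, 0], "gripper": 0.38},
    {"xyz": [0, 0, 0], "turn": [0, 0, 0], "gripper": 0.34},
    {"xyz": [0, 0, 0], "turn": [0, 0, 0], "gripper": 0.3},
    {"xyz": [0, 0, 0], "turn": [0, 0, 0], "gripper": 0.2},
    {"xyz": [0, 0, 0], "turn": [0, 0, 0], "gripper": 0.2},
    {"xyz": [0, 0, 0], "turn": [0, 0, 0], "gripper": 0.2},
  ],
)

```text
time_s: 25.77
position: [0.5468, 0.2344, 0.0669]
tool_rot: [[-0.185, 0.983, 0.0], [0.983, 0.185, 0.0], [-0.0, 0.0, -1.0]]
ft_force: [-1.0, -1.8, 5.6]
grip_width: 0.0574
```

```bash
python3 -c "
from h import *
tool()"
```

```text
t 25.77 local mm [-44.2 -31. ] z 66.9 yaw-box 90.0 w 0.0574 F local [-1.35 -1.57  5.58] vmax 0.07
```

step_arm(
  steps=[
    {"xyz": [0, 0, -0.025], "turn": [0, 0, 0], "gripper": 0.2},
    {"xyz": [0, 0, -0.025], "turn": [0, 0, 0], "gripper": 0.2},
    {"xyz": [0, 0, -0.04], "turn": [0, 0, 0], "gripper": 0.2},
    {"xyz": [0, 0, -0.05], "turn": [0, 0, 0], "gripper": 0.2},
    {"xyz": [0, 0, -0.06], "turn": [0, 0, 0], "gripper": 0.2},
    {"xyz": [0, 0, -0.1], "turn": [0, 0, 0], "gripper": 0.2},
    {"xyz": [0, 0, -0.2], "turn": [0, 0, 0], "gripper": 0.2},
    {"xyz": [0, 0, -0.4], "turn": [0, 0, 0], "gripper": 0.2},
    {"xyz": [0, 0, -0.6], "turn": [0, 0, 0], "gripper": 0.2},
    {"xyz": [0, 0, -0.5], "turn": [0, 0, 0], "gripper": 0.2},
    {"xyz": [0, 0, 0], "turn": [0, 0, 0], "gripper": 0.2},
    {"xyz": [0, 0, 0], "turn": [0, 0, 0], "gripper": 0.2},
  ],
)

```text
time_s: 26.77
position: [0.547, 0.2345, 0.1479]
tool_rot: [[-0.185, 0.983, 0.003], [0.983, 0.185, 0.001], [0.0, 0.003, -1.0]]
ft_force: [-0.1, -0.4, -1.3]
grip_width: 0.058
```

```bash
python3 -c "
from h import *
s,R,p=tool()
snap('wrist','w6.png');P=cloud('wrist');L=(P-p)@R
m=(np.abs(L[...,0])<.024)&(np.abs(L[...,1])<.035)&(np.abs(L[...,2])<.02)
Q=L[m];c=np.linalg.lstsq(np.c_[Q[:,:2],np.ones(len(Q))],Q[:,2],rcond=None)[0];print(len(Q),c,np.degrees(c[:2]))
m=(np.abs(L[...,0])<.0285)&(np.abs(L[...,1])<.06)&(np.abs(L[...,2]-c[2])<.006)
print(cv2.minAreaRect((L[m][:,:2]*1000).astype(np.float32)))
"
```

```text
t 26.77 local mm [-43.9 -30.9] z 147.9 yaw-box 90.0 w 0.058 F local [-0.21 -0.41 -1.33] vmax 2.31
17291 [0.00177895 0.00026921 0.00611049] [0.10192613 0.01542485]
((0.0040683746337890625, -0.60284423828125), (56.99066162109375, 85.26387786865234), 1.0864404430321883e-05)
```

View pics/w6.png

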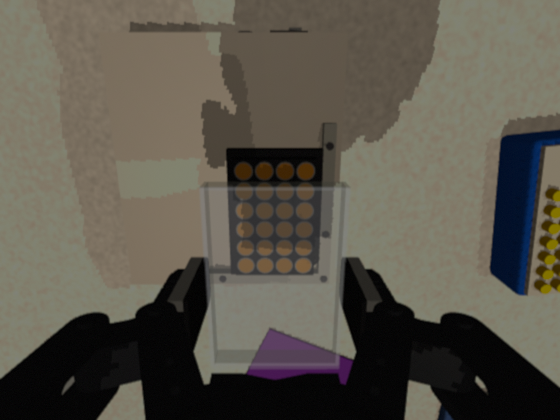

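step_arm(
  steps=[
    {"xyz": [0, 0, 0], "turn": [0, 0, 0.4], "gripper": 0.2},
    {"xyz": [0, 0, 0], "turn": [0, 0, 0.4], "gripper": 0.2},
    {"xyz": [0, 0, 0], "turn": [0, 0, 0.4], "gripper": 0.2},
    {"xyz": [0, 0, 0], "turn": [0, 0, 0.4], "gripper": 0.2},
    {"xyz": [0, 0, 0], "turn": [0, 0, 0.4], "gripper": 0.2},
    {"xyz": [0, 0, 0], "turn": [0, 0, 0.42], "gripper": 0.2},
    {"xyz": [-0.3, -0.025, 0], "turn": [0, 0, 0], "gripper": 0.2},
    {"xyz": [-0.5, -0.025, 0], "turn": [0, 0, 0], "gripper": 0.2},
    {"xyz": [-0.59, -0.025, 0], "turn": [0, 0, 0], "gripper": 0.2},
    {"xyz": [-0.59, -0.025, 0], "turn": [0, 0, 0], "gripper": 0.2},
    {"xyz": [-0.59, -0.025, 0], "turn": [0, 0, 0], "gripper": 0.2},
    {"xyz": [-0.59, -0.025, 0], "turn": [0, 0, 0], "gripper": 0.2},
    {"xyz": [-0.59, -0.025, 0], "turn": [0, 0, 0], "gripper": 0.2},
    {"xyz": [-0.59, -0.025, 0], "turn": [0, 0, 0], "gripper": 0.2},
    {"xyz": [-0.59, -0.025, 0], "turn": [0, 0, 0], "gripper": 0.2},
    {"xyz": [-0.59, -0.025, 0], "turn": [0, 0, 0], "gripper": 0.2},
    {"xyz": [-0.59, -0.025, 0], "turn": [0, 0, 0], "gripper": 0.2},
    {"xyz": [-0.59, -0.025, 0], "turn": [0, 0, 0], "gripper": 0.2},
    {"xyz": [-0.45, -0.025, 0], "turn": [0, 0, 0], "gripper": 0.2},
    {"xyz": [-0.27, -0.025, 0], "turn": [0, 0, 0], "gripper": 0.2},
  ],
)

```text
time_s: 28.48
position: [0.5296, -0.0646, 0.1459]
tool_rot: [[0.009, 1.0, -0.001], [1.0, -0.009, 0.0], [0.0, -0.001, -1.0]]
ft_force: [0.6, 0.2, 0.0]
grip_width: 0.0572
```

step_arm(
  steps=[
    {"xyz": [0, 0, 0.3], "turn": [0, 0, 0], "gripper": 0.2},
    {"xyz": [0, 0, 0.5], "turn": [0, 0, 0], "gripper": 0.2},
    {"xyz": [0, 0, 0.6], "turn": [0, 0, 0], "gripper": 0.2},
    {"xyz": [0, 0, 0.6], "turn": [0, 0, 0], "gripper": 0.2},
    {"xyz": [0, 0, 0.5], "turn": [0, 0, 0], "gripper": 0.2},
    {"xyz": [0, 0, 0.25], "turn": [0, 0, 0], "gripper": 0.2},
    {"xyz": [0, 0, 0.1], "turn": [0, 0, 0], "gripper": 0.2},
    {"xyz": [0, 0, 0.05], "turn": [0, 0, 0], "gripper": 0.2},
    {"xyz": [0, 0, 0], "turn": [0, 0, 0], "gripper": 0.2},
    {"xyz": [0, 0, 0], "turn": [0, 0, 0], "gripper": 0.2},
    {"xyz": [0, 0, 0], "turn": [0, 0, 0], "gripper": 0.2},
  ],
)

```text
time_s: 29.4
position: [0.5309, -0.0624, 0.0316]
tool_rot: [[0.008, 1.0, 0.002], [1.0, -0.008, -0.001], [-0.001, 0.002, -1.0]]
ft_force: [0.3, 0.3, 0.5]
grip_width: 0.0572
```

```bash
python3 -c "
from h import *
s,R,p=tool();print(p,R.round(3),s['ft_force'])
"
```

```text
t 29.4 local mm [-114.7 -319.7] z 31.6 yaw-box 78.92 w 0.0572 F local [0.39 0.24 0.52] vmax 0.11
[ 0.530897   -0.06239883  0.03157355] [[ 0.008  1.     0.002]
 [ 1.    -0.008 -0.001]
 [-0.001  0.002 -1.   ]] [0.33528735 0.30830199 0.51981391]
```

Target TCP z ≈ 0.020; creep down.

step_arm(
  steps=[
    {"xyz": [0, 0, 0.05], "turn": [0, 0, 0], "gripper": 0.2},
    {"xyz": [0, 0, 0.05], "turn": [0, 0, 0], "gripper": 0.2},
    {"xyz": [0, 0, 0.05], "turn": [0, 0, 0], "gripper": 0.2},
    {"xyz": [0, 0, 0.05], "turn": [0, 0, 0], "gripper": 0.2},
    {"xyz": [0, 0, 0.04], "turn": [0, 0, 0], "gripper": 0.2},
    {"xyz": [0, 0, 0], "turn": [0, 0, 0], "gripper": 0.2},
    {"xyz": [0, 0, 0], "turn": [0, 0, 0], "gripper": 0.2},
  ],
)

```text
time_s: 29.98
position: [0.5304, -0.0623, 0.0209]
tool_rot: [[0.008, 1.0, -0.0], [1.0, -0.008, 0.0], [0.0, -0.0, -1.0]]
ft_force: [0.6, -0.5, -1.0]
grip_width: 0.0574
```

step_arm(
  steps=[
    {"xyz": [0, 0, 0.0125], "turn": [0, 0, 0], "gripper": 0.2},
    {"xyz": [0, 0, 0], "turn": [0, 0, 0], "gripper": 0.2},
  ],
)

```text
time_s: 30.15
position: [0.5304, -0.0623, 0.0205]
tool_rot: [[0.008, 1.0, -0.0], [1.0, -0.008, -0.0], [-0.0, -0.0, -1.0]]
ft_force: [0.1, 0.1, -0.1]
grip_width: 0.0576
```

step_arm(
  steps=[
    {"xyz": [0, 0, 0.0125], "turn": [0, 0, 0], "gripper": 0.2},
    {"xyz": [0, 0, 0], "turn": [0, 0, 0], "gripper": 0.2},
  ],
)

```text
time_s: 30.32
position: [0.5304, -0.0623, 0.02]
tool_rot: [[0.008, 1.0, 0.0], [1.0, -0.008, 0.0], [0.0, 0.0, -1.0]]
ft_force: [-0.2, -0.4, 0.3]
grip_width: 0.0572
```

step_arm(
  steps=[
    {"xyz": [0, 0, 0.0125], "turn": [0, 0, 0], "gripper": 0.2},
    {"xyz": [0, 0, 0], "turn": [0, 0, 0], "gripper": 0.2},
  ],
)

```text
time_s: 30.48
position: [0.5305, -0.0623, 0.0199]
tool_rot: [[0.008, 1.0, 0.0], [1.0, -0.008, -0.0], [-0.0, 0.0, -1.0]]
ft_force: [-1.0, 0.4, 4.0]
grip_width: 0.0576
```

step_arm(
  steps=[
    {"xyz": [0, 0, 0.0125], "turn": [0, 0, 0], "gripper": 0.2},
    {"xyz": [0, 0, 0], "turn": [0, 0, 0], "gripper": 0.2},
  ],
)

```text
time_s: 30.65
position: [0.5305, -0.0623, 0.0199]
tool_rot: [[0.008, 1.0, 0.001], [1.0, -0.008, -0.0], [-0.0, 0.001, -1.0]]
ft_force: [-3.1, 1.0, 10.1]
grip_width: 0.0574
```

step_arm(
  steps=[
    {"xyz": [0, 0, -0.02], "turn": [0, 0, 0], "gripper": 0.2},
    {"xyz": [0, 0, 0], "turn": [0, 0, 0], "gripper": 0.45},
    {"xyz": [0, 0, 0], "turn": [0, 0, 0], "gripper": 0.55},
    {"xyz": [0, 0, 0], "turn": [0, 0, 0], "gripper": 0.65},
    {"xyz": [0, 0, 0], "turn": [0, 0, 0], "gripper": 0.65},
    {"xyz": [0, 0, -0.1], "turn": [0, 0, 0], "gripper": 0.65},
    {"xyz": [0, 0, -0.3], "turn": [0, 0, 0], "gripper": 0.65},
    {"xyz": [0, 0, -0.6], "turn": [0, 0, 0], "gripper": 0.65},
    {"xyz": [0, 0, -0.8], "turn": [0, 0, 0], "gripper": 0.65},
    {"xyz": [0, 0, -0.8], "turn": [0, 0, 0], "gripper": 0.65},
    {"xyz": [0, -0.5, -0.8], "turn": [0, 0, 0], "gripper": 0.65},
    {"xyz": [0, -0.8, -0.8], "turn": [0, 0, 0], "gripper": 0.65},
    {"xyz": [0.6, -0.5, -0.5], "turn": [0, 0, 0], "gripper": 0.65},
    {"xyz": [0.8, 0, 0], "turn": [0, 0, 0], "gripper": 0.65},
    {"xyz": [0.8, 0, 0], "turn": [0, 0, 0], "gripper": 0.65},
    {"xyz": [0.6, 0, 0], "turn": [0, 0, 0], "gripper": 0.65},
    {"xyz": [0, 0, 0], "turn": [0, 0, 0], "gripper": 0.65},
    {"xyz": [0, 0, 0], "turn": [0, 0, 0], "gripper": 0.65},
    {"xyz": [0, 0, 0], "turn": [0, 0, 0], "gripper": 0.65},
    {"xyz": [0, 0, 0], "turn": [0, 0, 0], "gripper": 0.65},
  ],
)

```text
time_s: 32.32
position: [0.4619, 0.0495, 0.2053]
tool_rot: [[0.009, 1.0, -0.0], [1.0, -0.009, -0.0], [-0.0, -0.0, -1.0]]
ft_force: [-0.0, -0.0, 0.3]
grip_width: 0.0711
```

```bash
python3 -c "
from h import *
s,R,p=tool();im,d=snap('wrist','w7.png');print(p)
P=cloud('wrist');z=P[...,2];B=(P[...,:2]-F)@RB*1000
m=(np.hypot(P[...,0]-.53,P[...,1]+.062)<.07)&(z>.0095)&(z<.02)
print('lid',m.sum(),cv2.minAreaRect((P[m][:,:2]*1000).astype(np.float32)),np.median(z[m]))
q=pix2plane('wrist',np.stack(np.meshgrid(np.arange(560),np.arange(420)),-1).reshape(-1,2),.003).reshape(420,560,3)
# plate well block + flange
for n,lo,hi in(('block',.0525,.064),('all',.0435,.064)):
    m=(B[...,0]>-110)&(B[...,0]<-.5)&(B[...,1]>-85)&(B[...,1]<-.5)&(z>lo)&(z<hi)
    print(n,m.sum(),cv2.minAreaRect(B[m].astype(np.float32)),np.median(z[m]))
"
```

```text
t 32.32 local mm [-161.8 -197. ] z 205.3 yaw-box 78.85 w 0.0711 F local [-0.04 -0.02  0.35] vmax 0.36
[0.46192281 0.04949057 0.2052632 ]
lid 3696 ((529.984375, -62.682701110839844), (58.80210876464844, 84.97120666503906), 89.74640655517578) 0.013954497013230427
block 5009 ((-44.941978454589844, -31.59500503540039), (80.19190979003906, 53.71632385253906), 0.14404350519180298) 0.05883669016847254
all 6516 ((-53.87685012817383, -31.727684020996094), (100.47649383544922, 62.51679229736328), 0.05029730126261711) 0.0585547645258723
```

View pics/w7.png

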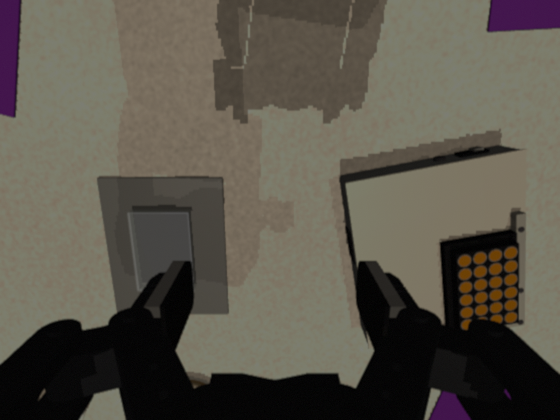

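step_arm(
  steps=[
    {"xyz": [0.5, 0, 0], "turn": [0, 0, -0.4], "gripper": 0.65},
    {"xyz": [0.7, 0, 0], "turn": [0, 0, -0.4], "gripper": 0.65},
    {"xyz": [0.7, 0, 0], "turn": [0, 0, -0.4], "gripper": 0.65},
    {"xyz": [0.7, 0, 0], "turn": [0, 0, -0.4], "gripper": 0.65},
    {"xyz": [0.6, 0.2, 0], "turn": [0, 0, -0.4], "gripper": 0.65},
    {"xyz": [0.3, 0.2, 0], "turn": [0, 0, -0.4], "gripper": 0.65},
    {"xyz": [0, 0, 0], "turn": [0, 0, 0], "gripper": 0.65},
    {"xyz": [0, 0, 0], "turn": [0, 0, 0], "gripper": 0.65},
    {"xyz": [0, 0, 0], "turn": [0, 0, 0], "gripper": 0.65},
    {"xyz": [0, 0, 0], "turn": [0, 0, 0], "gripper": 0.65},
  ],
)

```text
time_s: 33.2
position: [0.4684, 0.1908, 0.2053]
tool_rot: [[-0.181, 0.983, -0.0], [0.983, 0.181, -0.0], [-0.0, -0.0, -1.0]]
ft_force: [0.1, 0.1, 0.4]
grip_width: 0.0706
```

```bash
python3 -c "
from h import *
tool();snap('wrist')
P=cloud('wrist');z=P[...,2];B=(P[...,:2]-F)@RB*1000;X,Y=B[...,0],B[...,1]
m=(z>.0525)&(z<.064)&(X>-110)&(X<5)&(Y>-85)&(Y<5);print('block',m.sum(),cv2.minAreaRect(B[m].astype(np.float32)))
# fence edges: fence-top points; block edges, via percentile
q=lambda a:np.percentile(a,[1,99]).round(2)
print('block x',q(X[m]),'y',q(Y[m]))
f=(z>.0465)&(z<.0495)
a=f&(X>-100)&(X<-92)&(Y>-4)&(Y<12); print('fence+y leg free end y',a.sum(),q(Y[a]))
a=f&(Y>-78)&(Y<-64)&(X>-4)&(X<12); print('fence+x leg free end x',a.sum(),q(X[a]))
# flange top outline on -x and -y sides
g=(z>.0475)&(z<.0505)
a=g&(Y>-50)&(Y<-15)&(X<-80)&(X>-100);print('flange -x edge',a.sum(),q(X[a]))
a=g&(X>-75)&(X<-15)&(Y<-54)&(Y>-75);print('flange -y edge',a.sum(),q(Y[a]))
"
```

```text
t 33.2 local mm [-129.3  -59.3] z 205.3 yaw-box 89.79 w 0.0706 F local [0.12 0.12 0.44] vmax 0.25
block 4961 ((-44.684017181396484, -30.773164749145508), (51.99418258666992, 80.12457275390625), 89.99727630615234)
block x [-84.18  -6.37] y [-56.76  -5.5 ]
fence+y leg free end y 79 [-0.23  7.54]
fence+x leg free end x 117 [-1.13  7.83]
flange -x edge 259 [-89.17 -83.54]
flange -y edge 350 [-62.19 -57.54]
```

step_arm(
  steps=[
    {"xyz": [0.35, 0.2, 0], "turn": [0, 0, -0.04], "gripper": -1},
    {"xyz": [0.35, 0.2, 0.4], "turn": [0, 0, 0], "gripper": -1},
    {"xyz": [0, 0, 0.6], "turn": [0, 0, 0], "gripper": -1},
    {"xyz": [0, 0, 0.7], "turn": [0, 0, 0], "gripper": -1},
    {"xyz": [0, 0, 0.7], "turn": [0, 0, 0], "gripper": -1},
    {"xyz": [0, 0, 0.5], "turn": [0, 0, 0], "gripper": -1},
    {"xyz": [0, 0, 0.3], "turn": [0, 0, 0], "gripper": -1},
    {"xyz": [0, 0, 0.2], "turn": [0, 0, 0], "gripper": -1},
    {"xyz": [0, 0, 0.1], "turn": [0, 0, 0], "gripper": -1},
    {"xyz": [0, 0, 0], "turn": [0, 0, 0], "gripper": -1},
    {"xyz": [0, 0, 0], "turn": [0, 0, 0], "gripper": -1},
    {"xyz": [0, 0, 0], "turn": [0, 0, 0], "gripper": -1},
  ],
)

```text
time_s: 34.25
position: [0.4794, 0.2224, 0.0662]
tool_rot: [[-0.186, 0.983, 0.002], [0.983, 0.186, 0.0], [-0.0, 0.002, -1.0]]
ft_force: [0.2, -0.1, 0.6]
grip_width: 0.0002
```

```bash
python3 -c "
from h import *
tool()"
```

```text
t 34.25 local mm [-112.6  -30.3] z 66.2 yaw-box 90.08 w 0.0002 F local [ 0.18 -0.17  0.55] vmax 0.15
```

step_arm(
  steps=[
    {"xyz": [0, 0, 0.06], "turn": [0, 0, 0], "gripper": -1},
    {"xyz": [0, 0, 0.05], "turn": [0, 0, 0], "gripper": -1},
    {"xyz": [0, 0.05, 0], "turn": [0, 0, 0], "gripper": -1},
    {"xyz": [0, 0.05, 0], "turn": [0, 0, 0], "gripper": -1},
    {"xyz": [0, 0.05, 0], "turn": [0, 0, 0], "gripper": -1},
    {"xyz": [0, 0.05, 0], "turn": [0, 0, 0], "gripper": -1},
    {"xyz": [0, 0.04, 0], "turn": [0, 0, 0], "gripper": -1},
    {"xyz": [0, 0.025, 0], "turn": [0, 0, 0], "gripper": -1},
    {"xyz": [0, 0.02, 0], "turn": [0, 0, 0], "gripper": -1},
    {"xyz": [0, 0, 0], "turn": [0, 0, 0], "gripper": -1},
    {"xyz": [0, 0, 0], "turn": [0, 0, 0], "gripper": -1},
  ],
)

```text
time_s: 35.17
position: [0.4901, 0.2246, 0.0609]
tool_rot: [[-0.186, 0.982, -0.0], [0.982, 0.186, -0.0], [0.0, -0.0, -1.0]]
ft_force: [-1.2, -0.0, -1.2]
grip_width: 0.0002
```

step_arm(
  steps=[
    {"xyz": [0, 0.0125, 0], "turn": [0, 0, 0], "gripper": -1},
    {"xyz": [0, 0.0125, 0], "turn": [0, 0, 0], "gripper": -1},
    {"xyz": [0, 0, 0], "turn": [0, 0, 0], "gripper": -1},
  ],
)

```text
time_s: 35.42
position: [0.4912, 0.2247, 0.0609]
tool_rot: [[-0.186, 0.982, 0.0], [0.982, 0.186, 0.0], [-0.0, 0.0, -1.0]]
ft_force: [-0.3, 0.5, -0.5]
grip_width: -0.0001
```

step_arm(
  steps=[
    {"xyz": [0, 0.0125, 0], "turn": [0, 0, 0], "gripper": -1},
    {"xyz": [0, 0, 0], "turn": [0, 0, 0], "gripper": -1},
  ],
)

```text
time_s: 35.58
position: [0.4917, 0.2248, 0.0609]
tool_rot: [[-0.186, 0.982, 0.0], [0.982, 0.186, -0.0], [-0.0, 0.0, -1.0]]
ft_force: [-0.4, -0.1, -0.7]
grip_width: -0.0001
```

```bash
python3 -c "
from h import *
tool()"
```

```text
t 35.58 local mm [-100.1  -30.2] z 60.9 yaw-box 90.09 w -0.0001 F local [-0.42  0.01 -0.68] vmax 0.1
```

step_arm(
  steps=[
    {"xyz": [0, 0.0125, 0], "turn": [0, 0, 0], "gripper": -1},
    {"xyz": [0, 0.0125, 0], "turn": [0, 0, 0], "gripper": -1},
    {"xyz": [0, 0, 0], "turn": [0, 0, 0], "gripper": -1},
  ],
)

```text
time_s: 35.83
position: [0.4928, 0.225, 0.0609]
tool_rot: [[-0.186, 0.982, 0.0], [0.982, 0.186, 0.0], [0.0, 0.0, -1.0]]
ft_force: [0.1, 0.2, -0.5]
grip_width: 0.0
```

step_arm(
  steps=[
    {"xyz": [0, 0.0125, 0], "turn": [0, 0, 0], "gripper": -1},
    {"xyz": [0, 0, 0], "turn": [0, 0, 0], "gripper": -1},
  ],
)

```text
time_s: 36.0
position: [0.4928, 0.2251, 0.0608]
tool_rot: [[-0.186, 0.982, -0.001], [0.982, 0.186, -0.0], [-0.0, -0.001, -1.0]]
ft_force: [-2.3, -0.2, -0.3]
grip_width: -0.0001
```

step_arm(
  steps=[
    {"xyz": [0, 0.0125, 0], "turn": [0, 0, 0], "gripper": -1},
    {"xyz": [0, 0, 0], "turn": [0, 0, 0], "gripper": -1},
  ],
)

```text
time_s: 36.17
position: [0.4929, 0.2251, 0.0608]
tool_rot: [[-0.187, 0.982, -0.002], [0.982, 0.187, -0.0], [-0.0, -0.002, -1.0]]
ft_force: [-5.1, -2.0, 3.5]
grip_width: 0.0003
```

```bash
python3 -c "
from h import *
tool()"
```

```text
t 36.17 local mm [-98.9 -30.1] z 60.8 yaw-box 90.1 w 0.0003 F local [-5.4  -0.98  3.53] vmax 0.23
```

step_arm(
  steps=[
    {"xyz": [0, -0.04, 0], "turn": [0, 0, 0], "gripper": -1},
    {"xyz": [0, -0.26, 0], "turn": [0, 0, 0], "gripper": -1},
    {"xyz": [0, 0, -0.5], "turn": [0, 0, 0], "gripper": -1},
    {"xyz": [0, 0, -0.6], "turn": [0, 0, 0], "gripper": -1},
    {"xyz": [0, 0, -0.5], "turn": [0, 0, 0.982], "gripper": -1},
    {"xyz": [0, 0, 0], "turn": [0, 0, 0.982], "gripper": -1},
    {"xyz": [0, 0, 0], "turn": [0, 0, 0.982], "gripper": -1},
    {"xyz": [0, 0, 0], "turn": [0, 0, 0.982], "gripper": -1},
    {"xyz": [0, 0, 0], "turn": [0, 0, 0.982], "gripper": -1},
    {"xyz": [0, 0, 0], "turn": [0, 0, 0.982], "gripper": -1},
    {"xyz": [0, 0, 0], "turn": [0, 0, 0.982], "gripper": -1},
    {"xyz": [0, 0, 0], "turn": [0, 0, 0.982], "gripper": -1},
    {"xyz": [0, 0, 0], "turn": [0, 0, 0.982], "gripper": -1},
    {"xyz": [0, 0, 0], "turn": [0, 0, 0.982], "gripper": -1},
    {"xyz": [0, 0, 0], "turn": [0, 0, 0.982], "gripper": -1},
    {"xyz": [0, 0, 0], "turn": [0, 0, 0.982], "gripper": -1},
    {"xyz": [0, 0, 0], "turn": [0, 0, 0.982], "gripper": -1},
    {"xyz": [0, 0, 0], "turn": [0, 0, 0.982], "gripper": -1},
  ],
)

```text
time_s: 37.67
position: [0.4823, 0.2231, 0.125]
tool_rot: [[0.793, 0.609, 0.002], [0.609, -0.793, 0.0], [0.002, 0.001, -1.0]]
ft_force: [-0.4, 0.3, 0.2]
grip_width: -0.0003
```

step_arm(
  steps=[
    {"xyz": [0, 0, 0], "turn": [0, 0, 0.982], "gripper": -1},
    {"xyz": [0, 0, 0], "turn": [0, 0, 0.982], "gripper": -1},
    {"xyz": [0, 0, 0], "turn": [0, 0, 0.982], "gripper": -1},
    {"xyz": [0, 0, 0], "turn": [0, 0, 0.982], "gripper": -1},
    {"xyz": [0, 0, 0], "turn": [0, 0, 0.982], "gripper": -1},
    {"xyz": [0, 0, 0], "turn": [0, 0, 0.982], "gripper": -1},
    {"xyz": [0.4, 0.35, 0], "turn": [0, 0, 0], "gripper": -1},
    {"xyz": [0.5, 0.4, 0], "turn": [0, 0, 0], "gripper": -1},
    {"xyz": [0.45, 0.35, 0], "turn": [0, 0, 0], "gripper": -1},
    {"xyz": [0.3, 0.275, 0], "turn": [0, 0, 0], "gripper": -1},
    {"xyz": [0, 0, 0], "turn": [0, 0, 0], "gripper": -1},
    {"xyz": [0, 0, 0], "turn": [0, 0, 0], "gripper": -1},
    {"xyz": [0, 0, 0], "turn": [0, 0, 0], "gripper": -1},
  ],
)

```text
time_s: 38.75
position: [0.5563, 0.1816, 0.1248]
tool_rot: [[0.983, 0.186, -0.0], [0.186, -0.983, 0.0], [-0.0, -0.0, -1.0]]
ft_force: [-0.7, 0.0, 0.1]
grip_width: 0.0005
```

```bash
python3 -c "
from h import *
tool();snap('wrist')
P=cloud('wrist');z=P[...,2];B=(P[...,:2]-F)@RB*1000;X,Y=B[...,0],B[...,1]
m=(z>.0545)&(z<.062)&(X>-110)&(X<5)&(Y>-62)&(Y<5);print('block',m.sum(),cv2.minAreaRect(B[m].astype(np.float32)))
"
```

```text
t 38.75 local mm [-44.6 -84.6] z 124.8 yaw-box 0.08 w 0.0005 F local [-0.65  0.16  0.15] vmax 0.54
block 14525 ((-44.83164978027344, -31.781267166137695), (78.95455169677734, 52.71047592163086), 0.1147434413433075)
```

step_arm(
  steps=[
    {"xyz": [0, 0, 0.4], "turn": [0, 0, 0], "gripper": -1},
    {"xyz": [0, 0, 0.5], "turn": [0, 0, 0], "gripper": -1},
    {"xyz": [0, 0, 0.4], "turn": [0, 0, 0], "gripper": -1},
    {"xyz": [0, 0, 0.2], "turn": [0, 0, 0], "gripper": -1},
    {"xyz": [0, 0, 0.08], "turn": [0, 0, 0], "gripper": -1},
    {"xyz": [0, 0, 0], "turn": [0, 0, 0], "gripper": -1},
    {"xyz": [0, -0.05, 0], "turn": [0, 0, 0], "gripper": -1},
    {"xyz": [0, -0.05, 0], "turn": [0, 0, 0], "gripper": -1},
    {"xyz": [0, -0.05, 0], "turn": [0, 0, 0], "gripper": -1},
    {"xyz": [0, -0.04, 0], "turn": [0, 0, 0], "gripper": -1},
    {"xyz": [0, -0.025, 0], "turn": [0, 0, 0], "gripper": -1},
    {"xyz": [0, 0, 0], "turn": [0, 0, 0], "gripper": -1},
    {"xyz": [0, 0, 0], "turn": [0, 0, 0], "gripper": -1},
  ],
)

```text
time_s: 39.88
position: [0.5553, 0.1897, 0.0618]
tool_rot: [[0.983, 0.186, 0.0], [0.186, -0.983, -0.0], [0.0, 0.0, -1.0]]
ft_force: [0.0, 0.2, -0.2]
grip_width: 0.0
```

```bash
python3 -c "
from h import *
tool()"
```

```text
t 39.88 local mm [-44.1 -76.5] z 61.8 yaw-box 0.08 w 0.0 F local [ 0.06  0.16 -0.22] vmax 0.16
```

step_arm(
  steps=[
    {"xyz": [0, -0.025, 0], "turn": [0, 0, 0], "gripper": -1},
    {"xyz": [0, -0.025, 0], "turn": [0, 0, 0], "gripper": -1},
    {"xyz": [0, 0, 0], "turn": [0, 0, 0], "gripper": -1},
  ],
)

```text
time_s: 40.13
position: [0.5549, 0.1917, 0.0617]
tool_rot: [[0.983, 0.186, -0.0], [0.186, -0.983, 0.0], [-0.0, -0.0, -1.0]]
ft_force: [-0.3, -0.6, -0.8]
grip_width: -0.0
```

step_arm(
  steps=[
    {"xyz": [0, -0.0125, 0], "turn": [0, 0, 0], "gripper": -1},
    {"xyz": [0, -0.0125, 0], "turn": [0, 0, 0], "gripper": -1},
    {"xyz": [0, 0, 0], "turn": [0, 0, 0], "gripper": -1},
  ],
)

```text
time_s: 40.38
position: [0.5547, 0.1927, 0.0617]
tool_rot: [[0.983, 0.186, -0.0], [0.186, -0.983, 0.0], [0.0, -0.0, -1.0]]
ft_force: [-0.6, 0.8, -0.2]
grip_width: 0.0001
```

step_arm(
  steps=[
    {"xyz": [0, -0.0125, 0], "turn": [0, 0, 0], "gripper": -1},
    {"xyz": [0, 0, 0], "turn": [0, 0, 0], "gripper": -1},
  ],
)

```text
time_s: 40.55
position: [0.5547, 0.193, 0.0617]
tool_rot: [[0.983, 0.186, 0.0], [0.186, -0.983, -0.0], [0.0, 0.0, -1.0]]
ft_force: [-0.3, -0.9, -0.1]
grip_width: 0.0
```

step_arm(
  steps=[
    {"xyz": [0, -0.0125, 0], "turn": [0, 0, 0], "gripper": -1},
    {"xyz": [0, 0, 0], "turn": [0, 0, 0], "gripper": -1},
  ],
)

```text
time_s: 40.72
position: [0.5547, 0.1932, 0.0617]
tool_rot: [[0.983, 0.186, 0.0], [0.186, -0.983, -0.001], [-0.0, 0.001, -1.0]]
ft_force: [0.6, -4.0, -0.4]
grip_width: 0.0003
```

```bash
python3 -c "
from h import *
tool()"
```

```text
t 40.72 local mm [-44.1 -73. ] z 61.7 yaw-box 0.07 w 0.0003 F local [-0.18 -4.05 -0.39] vmax 0.21
```

step_arm(
  steps=[
    {"xyz": [0, 0.05, 0], "turn": [0, 0, 0], "gripper": -1},
    {"xyz": [0, 0.25, 0], "turn": [0, 0, 0], "gripper": -1},
    {"xyz": [0, 0, -0.5], "turn": [0, 0, 0], "gripper": -1},
    {"xyz": [0, 0, -0.8], "turn": [0, 0, 0], "gripper": -1},
    {"xyz": [0, 0, -0.8], "turn": [0, 0, 0], "gripper": -1},
    {"xyz": [0, 0.4, -0.8], "turn": [0, 0, 0], "gripper": -1},
    {"xyz": [0, 0.4, -0.5], "turn": [0, 0, 0], "gripper": -1},
    {"xyz": [0, 0, 0], "turn": [0, 0, 0], "gripper": -1},
    {"xyz": [0, 0, 0], "turn": [0, 0, 0], "gripper": -1},
    {"xyz": [0, 0, 0], "turn": [0, 0, 0], "gripper": -1},
    {"xyz": [0, 0, 0], "turn": [0, 0, 0], "gripper": -1},
  ],
)

```text
time_s: 41.63
position: [0.5621, 0.1506, 0.1962]
tool_rot: [[0.982, 0.186, -0.003], [0.186, -0.982, 0.0], [-0.003, -0.001, -1.0]]
ft_force: [-0.6, -0.6, 0.5]
grip_width: -0.0001
```

```bash
python3 -c "
from h import *
tool();snap('wrist')
P=cloud('wrist');z=P[...,2];B=(P[...,:2]-F)@RB*1000;X,Y=B[...,0],B[...,1]
m=(z>.0545)&(z<.062)&(X>-110)&(X<5)&(Y>-70)&(Y<5);print('block',m.sum(),cv2.minAreaRect(B[m].astype(np.float32)),np.median(z[m]))
snap('top');P=cloud('top');z=P[...,2]
m=(np.hypot(P[...,0]-.53,P[...,1]+.062)<.06)&(z>.008)&(z<.03);print('lid',m.sum(),P[m].mean(0))
print(order.close_job())"
```

```text
t 41.63 local mm [ -44.6 -116.2] z 196.2 yaw-box 0.09 w -0.0001 F local [-0.72 -0.45  0.51] vmax 0.32
block 8770 ((-44.89900207519531, -31.578001022338867), (78.75392150878906, 52.31473159790039), 0.14626148343086243) 0.059026123281997245
lid 407 [ 0.5311781  -0.06292425  0.0136419 ]
the job is handed in; nothing more can be done
None
```

I put the lidded plate on the light box, slid it cut corner first against both fence legs, and let go of it. I then lifted the lid off and laid it flat, right way up, in the middle of the grey mat. The job was handed in at about 42 s.

- **Plate:** after the lid was off I pushed the plate gently again in x and in y. It stopped within 0.2 mm of where it first met the fence, at about 4–5 N, so both legs are touching. The highest force while pushing it home was about 10 N. The last camera measurement puts the plate 0.6–0.9 mm short of home, with 0.1° of yaw. That disagrees slightly with the touch checks, but it is within the 2 mm camera calibration.
- **Lid:** its top is at about 14 mm, which is what mat plus lid should give. Its centre is about 1 mm from the mat's centre, or about 2 mm by the coarser overhead camera. I set it down with about 10 N.
- **Other items:** no move went near the other things on the bench, but I did not re-measure their positions.

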